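# Set a straightedge against two stop screws and weight it down

## Robot

A 6-joint arm with a two-finger parallel gripper is mounted at the origin on the work surface. World frame = base frame: x ahead of the robot, y to its left, z up, the work surface at z = 0. Lengths are in m, angles in degrees, forces in N, time in s.
With the tool pointing down it reaches from about 0.375 to 0.9 m from the base axis. Payload 3.1 kg.
Tool frame: the origin (TCP) lies midway between the tips of the shut fingers; the grasp point (between the pads) lies 19 mm behind it; x points along the fingers, z is the direction in which the jaws open and shut, and the axes are right-handed (so a half turn about x gives the same grasp; the last joint's range is limited). The gripper opens to 87 mm and grips with 3 to 60 N. Pads are 19 mm wide; open, the fingers measure 117 mm over their backs; the gripper's body (75 mm by 190 mm) begins 51 mm behind the grasp point.
Start: joints at [-80.415, 30.224, 82.088, -0, 67.689, -10.227], TCP at [0.212, -0.588, 0.223] pointing down, gripper open.
Joint ranges: [-176.69, 176.69], [-43.24, 126.21], [12.49, 139.97], [-82, 262], [0, 151.66], [-163.58, 163.58]. Speed limits (degrees/s): [159.86, 159.86, 180, 180, 180, 180].

## Interface

Orientations are given as a 3x3 rotation matrix whose columns are the frame's x, y, z axes.
In Python, from rig import * gives the robot as it stands.
- The arm moves only by the tool play_rows, never from a script. Its argument "rows" is a list that holds one entry, the list of rows, each a list of 7 numbers: the shift along the tool's x, y, z in m, then the turn, a rotation vector about the tool's x, y, z in degrees, then the finger opening in m, from 0 to 0.087. A call has 1 to 12 rows; each row is the pose to reach, as a shift and turn from the pose commanded when the call began, along the tool's axes at that moment; what a row does not reach only later rows make up. A row lasts 1/10 s, in which the tool goes at most 50 mm and 8.59 degrees, less where a joint would pass 70% of its speed; a pose out of reach is approached as far as the arm can. A call with a gripper value outside its range is refused whole. The fingers move at their own pace and stop on an object; the grip force is fixed at half the most. Time passes only in rows, so rows that repeat a pose let the fingers close. It gives the time, the measured TCP pose, the force and the opening at its end, in the units of the state.
- read_state(): the state, without advancing time (a new reading comes with each control period).
- capture(name): name is "scene" or "top" or "wrist"; returns a dict with "pixels" (480x640x3 uint8, red, green, blue), "intrinsics" (3x3 intrinsics, pixels), "rvec" (rotation vector, rad) and "tvec" (3), from world to camera coordinates, as OpenCV has them. Camera axes: x right, y down, z forward; pixel columns grow to the right and rows downward; lengths in m; the calibration is good to about 2 mm. The wrist camera is an equidistant fisheye: a pixel r from the principal point sees the ray r / f radians off the axis. A picture is of the moment at which its call begins. There is no depth.
- hand_in(): hands the job in, once; it reports no verdict.
Trained networks look in the newest picture that a camera, given by its name, has taken for a name from the list of things; names that differ only in an ending like _2 or _b are one class to them, and where a whole thing is asked for, a point or a joint stands for the part that bears it (a point fixed in the world has none). Each returns a list of dicts, best first, with "p" (0 to 1); they miss things now and then, are a little off and sometimes report something else, mostly with a low value. They report only what shows in the picture. A call takes as long as a camera call. They do not tell look-alikes from the thing itself.
- trace(camera, target): "mask" (480x640 bool, what is visible of it) and "at" ([column, row] in pixels, amid what is visible of it).
The state is a dict: "time_s": time; "joint_positions": joint angles; "qvel": joint speeds; "tau": joint torques, N m; "position": TCP position; "tcp_rot": TCP orientation; "force": force on the tool from outside, world axes, zero at the start; "moment": the same for the moment, N m; "opening": opening from 0.0 (shut) to 1.0 (fully open).
Only numpy, scipy, OpenCV 4.12 (cv2) and the standard library are available. Lean on these libraries where they do the work, as an engineer would, in place of code of your own. Each camera call takes 0.05 s, during which the arm holds its last target.

## Task

Make the straightedge ready for scribing a line on the sheet-metal panel: slide it flat along the sheet, gently, until its far edge bears lightly on the ball heads of both stop screws at once - feel for them, and do not press hard. Then set the steel hold-down weight down gently, upright on the middle of the straightedge, and leave both there with the edge still touching both heads. Leave everything else on the bench alone.

Things in the scene. Friction and masses are not known exactly. Their poses are not given: they have to be found in the camera images.
- board: Marking-out board fixed on the bench: plywood with a bare sheet-metal panel on it, 370 long (own y, -185 to +185) by 290 deep (own x, -115 to +175), the sheet's flat top 15 above the bench. Origin on the bench, under the board; x points away from the robot, to the side with the stops, y to the left. Its far part carries a steel crossbar with the two stops.
- stop_zone (a point): Point on the sheet at board x=+83, y=0, axes as the board's. Two ball heads (14 dia, centres 7 above the sheet) of stop screws stand at y=+90 and -90, pointing to -x, each in a steel block (34 x 36 x 28 high) 17 to 29 behind it on a crossbar. Where they are set is not measured: both centres lie at x -31 to +31 of this point, up to 12 apart in x. See or feel them. Rigid; keep under 10 N on each.
- straightedge: Loose flat aluminium straightedge, 280 long (own y) x 44 wide (own x) x 10 thick, 0.2 to 0.32 kg, flat on the sheet, askew, between robot and stops. Origin: centre of its underside. Its far long edge (x=+22, graduated) faces the ball heads, its near edge is at x=-22; hanging hole near the +y end. Drag when slid about 1.5 to 4 N, up to 6 N while it pivots about one head; it turns when pushed off-centre.
- weight: Hold-down weight: dark steel block 44 (own x) x 60 (own y) x 28 high with an upright steel post, 24 dia, from 28 up to 73 above its underside, on its centre; 0.57 to 0.86 kg. Stands on the bench left or right of the board. Origin at the centre of its underside.
- oil_filter: White oil filter can, 70 dia x 86 high, upright. Bystander, to be left alone; origin at its underside.
- bearing: Ball-bearing ring, 32 outside dia x 12 high, lying flat on the crossbar (8 above the sheet) between the two stop blocks. Bystander, to be left alone; origin at its underside.
- wrench: Open-ended wrench about 170 long, lying flat. Bystander, to be left alone; origin at its underside.
- screwdriver: Screwdriver about 200 long, lying flat. Bystander, to be left alone; origin at its underside.
- bolt_jar: Glass jar with steel cap, 60 dia x 80 high. Bystander, to be left alone; origin at its underside.
- carton: Cardboard carton 60 x 90 x 45 high. Bystander, to be left alone; origin at its underside.
- grease_tin: Grey tin, 66 dia x 60 high. Bystander, to be left alone; origin at its underside.
Not all that is in view belongs to the job. Leave any green or red look-alike of the weight alone.

How it is judged:
By the outcome, as a careful person would: the job done as asked, in the order asked, and still so for the second after the job is handed in, with the robot touching nothing.
It also fails if it takes over 70 s, if anything falls off the work surface, if the arm or the gripper's body presses on something with over 40 N, if the wrist force passes 120 N, or if a joint passes its speed limit or range.

## Working session

There is one attempt and no reset: what is moved stays moved. The work goes in short steps, Python scripts to look and compute and a tool call to move; the robot and the scene stay as the last step left them, time stands still between calls to the robot, and variables do not carry over. Pictures are saved under pics/ and viewed, and the job is handed in when it is done.

Besides the shell and the picture viewer there is one more tool, called after "Call:" as name(argument=value, ...), one argument or row to a line, values as JSON. play_rows: Moves the arm, as the interface text tells. Its arguments: {"type":"object","properties":{"rows":{"type":"array"}},"required":["rows"]}

```bash
ls; mkdir -p pics
python3 - <<'E'
from rig import *
import cv2,json
s=read_state();print({k:s[k] for k in s})
for n in("scene","top","wrist"):
    c=capture(n);cv2.imwrite(f"pics/{n}0.png",c["pixels"][:,:,::-1]);print(n,c["intrinsics"],c["rvec"],c["tvec"])
E
```

```text
pics
{'time_s': 0.0, 'joint_positions': array([-8.04144949e+01,  3.02770169e+01,  8.21552737e+01, -4.03809844e-03,
        6.76876403e+01, -1.02278379e+01]), 'qvel': array([ 0.01485309, -0.03102358, -0.06424258, -0.04759314,  0.05180415,
        0.0018044 ]), 'tau': array([ 7.86185465e-04, -4.40033519e+01, -1.76593226e+01,  6.34428626e-02,
        5.80936612e-02, -1.76323988e-04]), 'position': array([ 0.21173009, -0.58728249,  0.22159869]), 'tcp_rot': array([[-4.12846940e-04,  9.40792829e-01,  3.38981833e-01],
       [ 2.05310488e-03,  3.38981945e-01, -9.40790639e-01],
       [-9.99997807e-01,  3.07562718e-04, -2.07149400e-03]]), 'force': array([-0.00763354, -1.08635661,  0.20302403]), 'moment': array([-0.02260321,  0.02133239,  0.01597713]), 'opening': 1.0012008055926698}
scene [[433.06446803   0.         318.73173254]
 [  0.         433.06446803 240.08521289]
 [  0.           0.           1.        ]] [ 2.47790246  0.68593167 -0.20751941] [-0.44210917 -0.1997032   1.29970877]
top [[512.38398245   0.         315.71289726]
 [  0.         512.38398245 244.92989701]
 [  0.           0.           1.        ]] [ 2.18607428 -2.17924441  0.09023078] [-0.01863864  0.54265241  1.48710574]
wrist [[371.64829954   0.         320.63916777]
 [  0.         371.64829954 242.49971489]
 [  0.           0.           1.        ]] [-2.36891435  1.6612761   0.24518541] [-0.6244024  -0.03597577  0.3902661 ]
```

View pics/scene0.png

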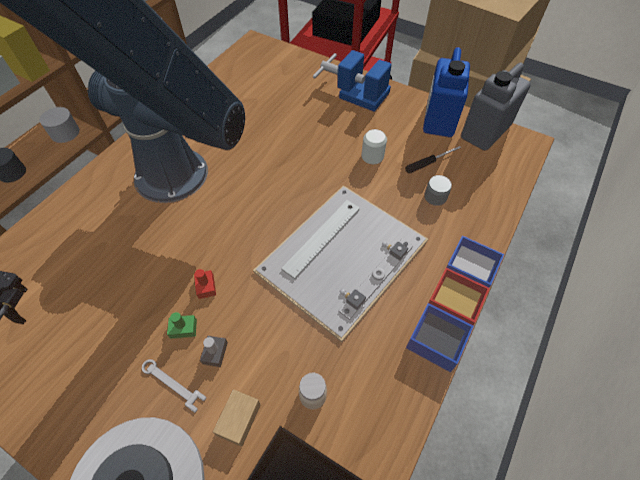

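View pics/top0.png

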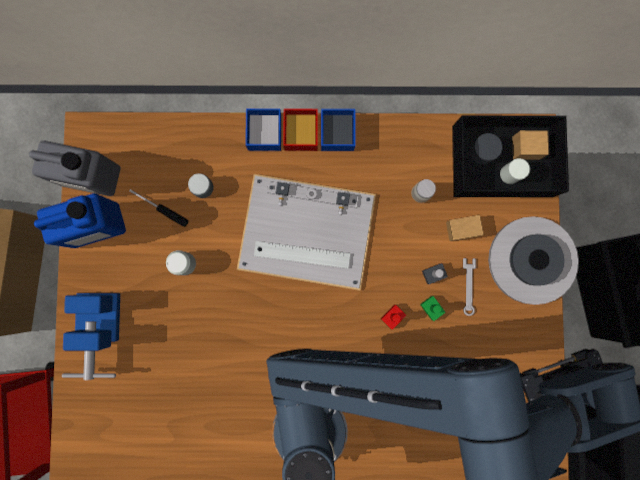

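View pics/wrist0.png

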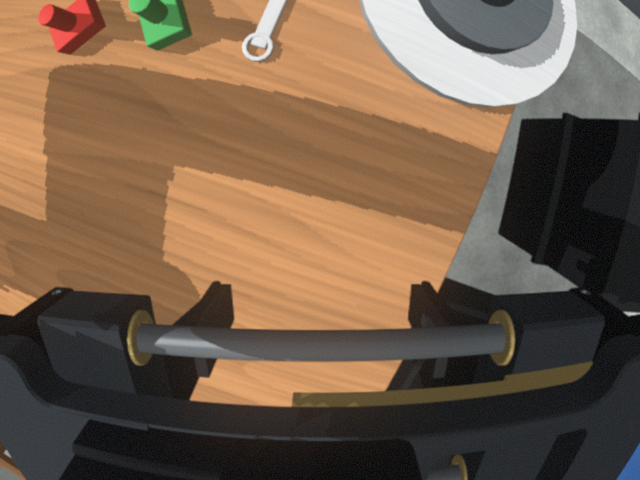

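Lookalikes in the top view are red (392,317), green (432,308) and dark steel (434,273). By the description I want the dark steel one. Next I'll write helpers and measure.

```bash
cat > h.py <<'E'
from rig import *
import cv2, numpy as np, pickle
from scipy.optimize import least_squares
def cap(n,name=None):
    c=capture(n); c=dict(c); c["n"]=n
    if name: cv2.imwrite(f"pics/{name}.png",c["pixels"][:,:,::-1]); pickle.dump(c,open(f"pics/{name}.pkl","wb"))
    return c
def load(name): return pickle.load(open(f"pics/{name}.pkl","rb"))
def ray(c,uv):
    K=np.array(c["intrinsics"]);R=cv2.Rodrigues(np.array(c["rvec"],float))[0];t=np.array(c["tvec"],float).ravel()
    p=(np.array(uv,float)-K[:2,2])/K[0,0]
    if c["n"]=="wrist":
        r=np.hypot(*p); d=np.array([*(np.sin(r)*p/max(r,1e-9)),np.cos(r)])
    else: d=np.array([p[0],p[1],1.])
    d=R.T@d; return -R.T@t,d/np.linalg.norm(d)
def atz(c,uv,z):
    o,d=ray(c,uv); return o+d*(z-o[2])/d[2]
def tri(obs):
    A=np.zeros((3,3));b=np.zeros(3);L=[ray(c,u) for c,u in obs]
    for o,d in L:
        P=np.eye(3)-np.outer(d,d);A+=P;b+=P@o
    x=np.linalg.solve(A,b); return x,[np.linalg.norm((np.eye(3)-np.outer(d,d))@(x-o))*1e3 for o,d in L]
def proj(c,X):
    K=np.array(c["intrinsics"]);R=cv2.Rodrigues(np.array(c["rvec"],float))[0];t=np.array(c["tvec"],float).ravel()
    x=R@np.array(X)+t
    if c["n"]=="wrist":
        th=np.arctan2(np.hypot(x[0],x[1]),x[2]);k=th/np.hypot(x[0],x[1]);return K[:2,2]+K[0,0]*k*x[:2]
    return K[:2,2]+K[0,0]*x[:2]/x[2]
def crop(c,u,v,w,h,s,name):
    p=c["pixels"][int(v-h/2):int(v+h/2),int(u-w/2):int(u+w/2),::-1]
    cv2.imwrite(f"pics/{name}.png",cv2.resize(p,None,fx=s,fy=s,interpolation=cv2.INTER_CUBIC))
E
python3 - <<'E'
from h import *
t=cap("top","t1");s=cap("scene","s1")
crop(t,308,232,150,120,5,"ct1");crop(s,340,262,180,160,4.4,"cs1");crop(t,420,290,100,80,6,"ctw");crop(s,205,330,100,100,6,"csw")
for n in ("straightedge","weight","stop_zone"):
  for cn,c in (("top",t),("scene",s)):
    for r in trace(cn,n)[:4]:
        m=r["mask"];print(n,cn,round(r["p"],2),r["at"],m.sum())
        if m.sum()>20:
            print(cv2.minAreaRect(np.argwhere(m)[:,::-1].astype(np.float32)))
E
```

```text
straightedge top 0.77 [303.0, 253.2] 1381
((301.4833984375, 253.9781036376953), (95.43856048583984, 14.977228164672852), 7.815293312072754)
straightedge scene 0.91 [320.5, 238.0] 1664
((320.762939453125, 239.74334716796875), (18.6954288482666, 98.87642669677734), 44.25593948364258)
weight top 0.7 [433.4, 305.3] 342
((432.1400451660156, 307.5199890136719), (21.80000114440918, 16.0), 53.13010025024414)
weight top 0.63 [391.8, 318.2] 302
((392.75006103515625, 316.7500305175781), (14.849242210388184, 19.79899024963379), 45.0)
weight top 0.61 [436.8, 274.7] 332
((434.24139404296875, 272.60345458984375), (15.412712097167969, 22.28343963623047), 68.19859313964844)
weight scene 0.87 [202.1, 283.8] 584
((204.0946044921875, 283.56756591796875), (30.4138126373291, 21.371868133544922), 80.53767395019531)
weight scene 0.8 [181.6, 328.1] 619
((181.5, 325.0), (24.0, 29.0), 90.0)
weight scene 0.63 [212.8, 349.3] 635
((213.3528289794922, 351.284912109375), (23.77322006225586, 29.670455932617188), 10.619654655456543)
weight scene 0.31 [313.3, 390.9] 798
((312.0, 391.5), (35.0, 26.0), 90.0)
stop_zone top 0.67 [306.5, 232.9] 9164
((306.0540771484375, 231.17567443847656), (125.43643188476562, 97.3241958618164), 9.462322235107422)
stop_zone scene 0.58 [341.2, 261.8] 10830
((340.1470642089844, 255.91177368164062), (113.78001403808594, 138.07623291015625), 40.601295471191406)
```

View pics/ct1.png

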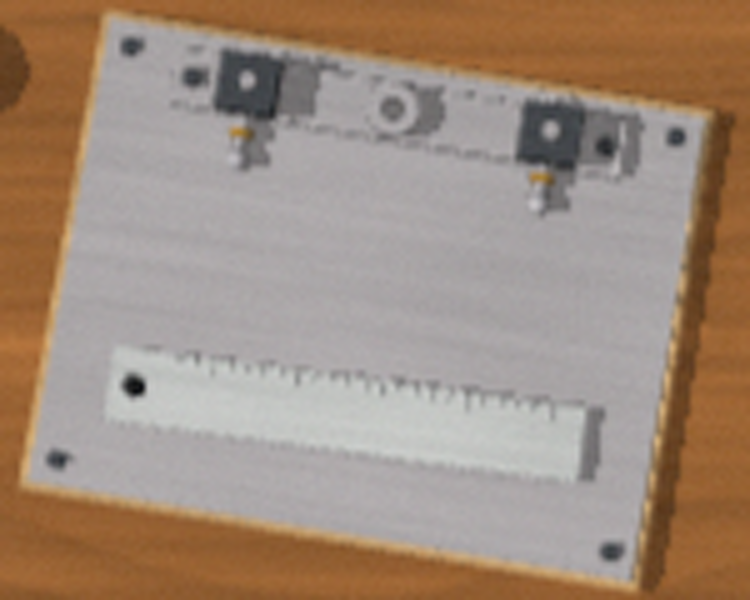

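View pics/cs1.png

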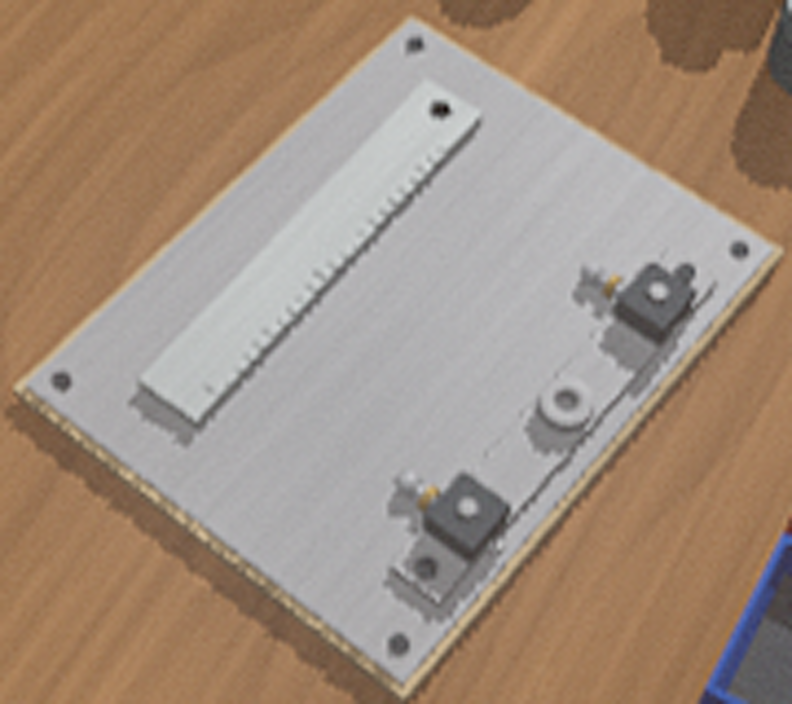

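View pics/ctw.png

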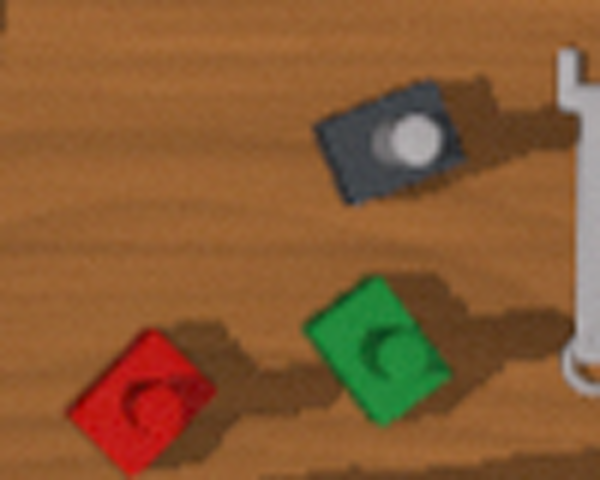

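View pics/csw.png

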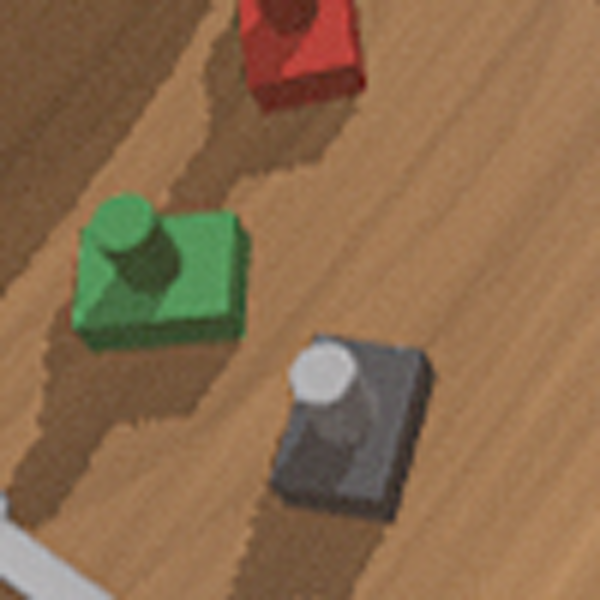

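Run:
```python
from h import *
t=load("t1");s=load("s1")
T=lambda p:(233+p[0]/5-.4,172+p[1]/5-.4); S=lambda p:(250+p[0]/4.4-.4,182+p[1]/4.4-.4)
P={"bFL":((105,13),(780,250)),"bFR":((712,113),(403,695)),"bNL":((22,487),(412,17)),"bNR":((638,588),(15,388)),
"sFL":((115,347),(480,120)),"sFR":((588,405),(198,428)),"sNL":((105,420),(425,80)),"sNR":((578,480),(140,383)),"hole":((133,386),(440,110)),
"ballL":((237,160),(585,288)),"ballR":((538,205),(410,483))}
X={}
for k,(a,b) in P.items():
    x,e=tri([(t,T(a)),(s,S(b))]);z={'b':.015,'s':.025,'h':.025}[k[0]]
    if k[:4]=='ball': z=.022
    X[k]=atz(t,T(a),z)
    print(k,(x*1e3).round(1),np.round(e,1),"top@z",(X[k]*1e3).round(1),"sc@z",(atz(s,S(b),z)*1e3).round(1))
x,e=tri([(t,(370+417/6-.4,250+140/6-.4)),(s,(155+325/6-.4,280+372/6-.4))]);print("post",x*1e3,e)
for p in ((317,127),(435,80),(465,157),(350,205)): print("wcorner",(atz(t,(370+p[0]/6-.4,250+p[1]/6-.4),.028)*1e3).round(1))
```

```text
bFL [753.1 168.5  13. ] [2.1 2.1] top@z [754.7 169.3  15. ] sc@z [751.5 165.8  15. ]
bFR [ 694.4 -194.3   14.1] [1.6 1.6] top@z [ 695.5 -193.3   15. ] sc@z [ 693.2 -195.5   15. ]
bNL [470.8 214.4  13.1] [0.8 0.8] top@z [471.4 214.6  15. ] sc@z [470.9 212.4  15. ]
bNR [ 412.1 -149.    15.2] [1.4 1.4] top@z [ 413.2 -148.1   15. ] sc@z [ 410.9 -149.8   15. ]
sFL [552.1 159.3  18. ] [2.3 2.3] top@z [553.4 159.7  25. ] sc@z [552.4 152.9  25. ]
sFR [ 519.1 -119.4   21.8] [1.6 1.6] top@z [ 520.2 -118.2   25. ] sc@z [ 518.9 -121.8   25. ]
sNL [508.9 164.   25.5] [1.8 1.8] top@z [510.5 165.1  25. ] sc@z [507.3 163.2  25. ]
sNR [ 475.2 -113.1   23.9] [1.2 1.2] top@z [ 476.2 -112.2   25. ] sc@z [ 474.7 -114.4   25. ]
hole [528.8 147.7  25.6] [2. 2.] top@z [530.5 148.9  25. ] sc@z [527.1 146.9  25. ]
ballL [664.2  88.2   6.9] [3.8 3.8] top@z [665.1  89.2  22. ] sc@z [663.8  76.3  22. ]
ballR [638.3 -89.3  23.1] [0.5 0.5] top@z [638.9 -89.1  22. ] sc@z [637.6 -89.1  22. ]
post [ 459.79044555 -366.67454093   74.43163018] [np.float64(0.49697300373887665), np.float64(0.496973003738782)]
wcorner [ 467.5 -329.    28. ]
wcorner [ 490.6 -386.9   28. ]
wcorner [ 453.1 -400.9   28. ]
wcorner [ 429.6 -344.5   28. ]
```

```bash
cat > m.py <<'E'
# m.py cx cy cz cyaw  tx ty tz tyaw  (mm, deg; yaw of tool z axis) -> shift in tool axes (mm), turn about tool x
import sys,numpy as np
c=list(map(float,sys.argv[1:]));a=np.radians(c[3])
Z=np.array([np.cos(a),np.sin(a),0]);X=np.array([0,0,-1.]);Y=np.cross(Z,X)
d=np.array(c[4:7])-np.array(c[:3])
print("shift",np.round([d@X,d@Y,d@Z],1),"turn x",round(-(c[7]-c[3]),2), "rows",np.linalg.norm(d)/50,abs(c[7]-c[3])/8.59)
E
python3 m.py 212 -588 223 -70.19 471 28 223 -96.8
```

```text
shift [   0.   452.4 -491.8] turn x 26.61 rows 13.364684807357037 3.09778812572759
```

Call:
play_rows(
  rows=[
    [[0,0.226,-0.246,0,0,0,0.087],[0,0.226,-0.246,0,0,0,0.087],[0,0.226,-0.246,5,0,0,0.087],[0,0.226,-0.246,10,0,0,0.087],[0,0.226,-0.246,14,0,0,0.087],[0,0.226,-0.246,18,0,0,0.087],[0,0.226,-0.246,22,0,0,0.087],[0,0.4524,-0.4918,26.6,0,0,0.087],[0,0.4524,-0.4918,26.6,0,0,0.087],[0,0.4524,-0.4918,26.6,0,0,0.087],[0,0.4524,-0.4918,26.6,0,0,0.087],[0,0.4524,-0.4918,26.6,0,0,0.087]],
  ],
)

```text
time_s: 1.75
position: [0.4388, -0.0477, 0.223]
tcp_rot: [[0.001, 0.993, -0.118], [-0.001, -0.118, -0.993], [-1.0, 0.001, 0.0]]
force: [1.9, -1.2, 0.1]
opening: 0.999
```

Call:
play_rows(
  rows=[
    [[0,0,0,0,0,0,0.087],[0,0,0,0,0,0,0.087],[0,0,0,0,0,0,0.087]],
  ],
)

```text
time_s: 2.05
position: [0.438, -0.0503, 0.2226]
tcp_rot: [[0.0, 0.993, -0.119], [-0.001, -0.119, -0.993], [-1.0, 0.0, 0.001]]
force: [1.1, -0.7, -0.3]
opening: 0.993
```

Run:
```python
from h import *
for i in range(3):
    s=read_state();print(s["position"],s["force"],s["joint_positions"])
w=cap("wrist","w1")
```

```text
[ 0.43799839 -0.05033461  0.22263033] [ 1.05084675 -0.73991916 -0.28327787] [-2.11181529e+01  1.60675234e+01  1.07388622e+02 -3.29715954e-02
  5.65286130e+01  7.57209894e+01]
[ 0.43799839 -0.05033461  0.22263033] [ 1.05084675 -0.73991916 -0.28327787] [-2.11181529e+01  1.60675234e+01  1.07388622e+02 -3.29715954e-02
  5.65286130e+01  7.57209894e+01]
[ 0.43799839 -0.05033461  0.22263033] [ 1.05084675 -0.73991916 -0.28327787] [-2.11181529e+01  1.60675234e+01  1.07388622e+02 -3.29715954e-02
  5.65286130e+01  7.57209894e+01]
```

View pics/w1.png

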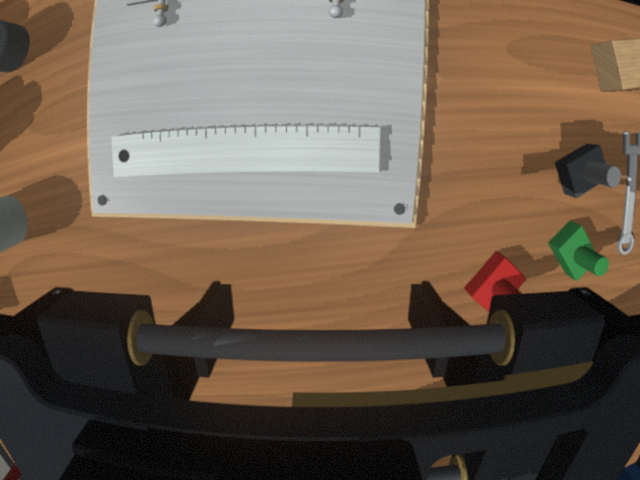

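The wrist view shows ball heads at about (160,20) and (335,11), and the straightedge from (113,137) to (380,172). The dark weight is at (590,170), with green at (577,250) and red at (497,283).

Run:
```python
from h import *
w=load("w1")
crop(w,250,20,240,40,3.3,"cw1");crop(w,248,150,300,80,2.6,"cw2");
for k,p,z in (("ballL",(160,20),.022),("ballR",(335.5,11),.022),("FL",(113,137),.025),("FR",(380,126),.025),("NL",(115,177.5),.025),("NR",(380,171.5),.025)):
    print(k,(atz(w,p,z)*1e3).round(1))
```

```text
ballL [664.4  88.3  22. ]
ballR [638.4 -89.2  22. ]
FL [551.  157.4  25. ]
FR [ 518.2 -117.9   25. ]
NL [507.5 163.5  25. ]
NR [ 473.9 -113.6   25. ]
```

View pics/cw1.png

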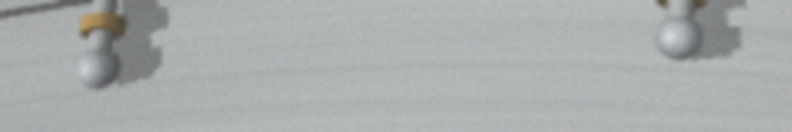

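View pics/cw2.png

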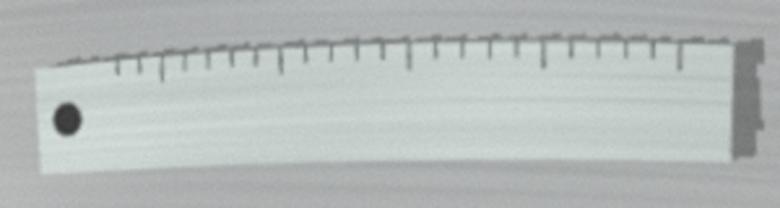

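```bash
python3 m.py 438 -50.3 222.8 -96.8 468 27.5 60 -96.8;python3 m.py 438 -50.3 222.8 -96.8 468 27.5 20 -96.8
```

```text
shift [162.8  20.6 -80.8] turn x -0.0 rows 3.658233453458103 0.0
shift [202.8  20.6 -80.8] turn x -0.0 rows 4.385461435242591 0.0
```

Call:
play_rows(
  rows=[
    [[0,0.0206,-0.0404,0,0,0,0.087],[0,0.0206,-0.0808,0,0,0,0.087],[0.04,0.0206,-0.0808,0,0,0,0.087],[0.08,0.0206,-0.0808,0,0,0,0.087],[0.12,0.0206,-0.0808,0,0,0,0.087],[0.15,0.0206,-0.0808,0,0,0,0.087],[0.17,0.0206,-0.0808,0,0,0,0.087],[0.18,0.0206,-0.0808,0,0,0,0.087],[0.19,0.0206,-0.0808,0,0,0,0.087],[0.196,0.0206,-0.0808,0,0,0,0.087],[0.2,0.0206,-0.0808,0,0,0,0.087],[0.2,0.0206,-0.0808,0,0,0,0.087]],
  ],
)

```text
time_s: 3.3
position: [0.4683, 0.0281, 0.0227]
tcp_rot: [[0.0, 0.993, -0.118], [-0.0, -0.118, -0.993], [-1.0, 0.0, 0.0]]
force: [-0.4, 0.3, -0.0]
opening: 0.999
```

Run:
```python
from h import *
s=read_state();print(s["position"],s["force"],s["moment"],s["joint_positions"])
w=cap("wrist","w2");t=cap("scene","s2");crop(t,340,262,180,160,4.4,"cs2")
```

```text
[0.46834138 0.02811872 0.02269246] [-0.38412627  0.30298936 -0.02730931] [ 0.03261199  0.02093593 -0.0238734 ] [-1.02488419e+01  3.95056799e+01  1.12707410e+02 -3.72851402e-04
  2.77596978e+01  8.65490670e+01]
```

View pics/w2.png

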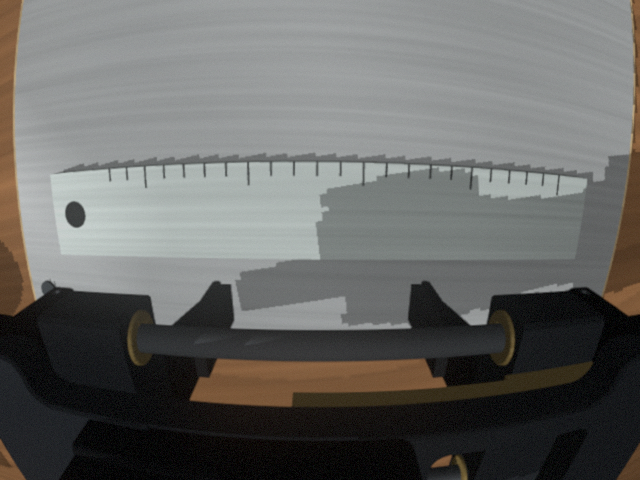

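View pics/cs2.png

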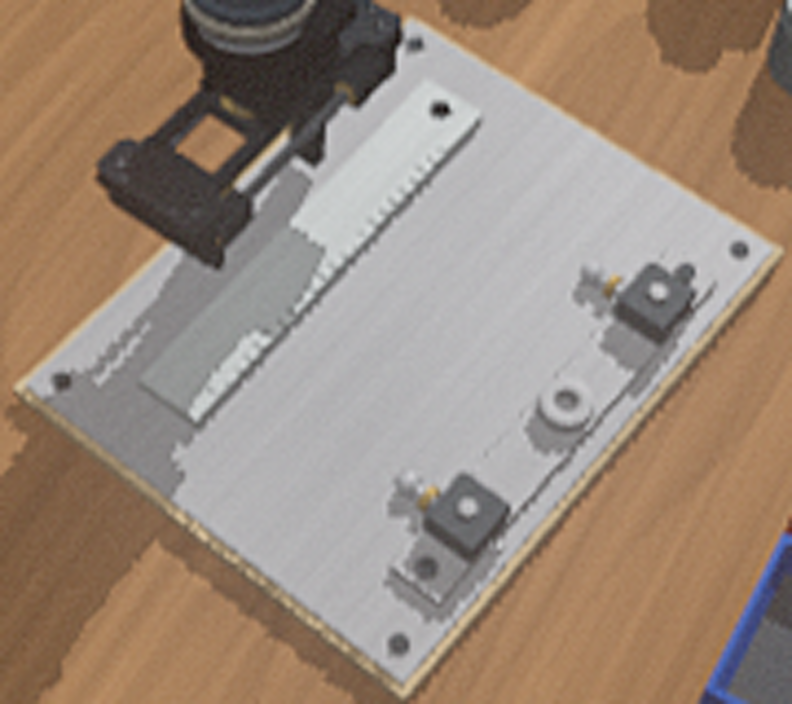

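Call:
play_rows(
  rows=[
    [[0.002,0,0,0,0,0,0.087],[0.003,0.003,0,0,0,0,0.087],[0.003,0.006,0,0,0,0,0.087],[0.003,0.008,0,0,0,0,0.087],[0.003,0.01,0,0,0,0,0.087],[0.003,0.012,0,0,0,0,0.087],[0.003,0.014,0,0,0,0,0.087],[0.003,0.016,0,0,0,0,0.087],[0.003,0.018,0,0,0,0,0.087]],
  ],
)

```text
time_s: 4.3
position: [0.4854, 0.0263, 0.0195]
tcp_rot: [[-0.001, 0.993, -0.118], [0.0, -0.118, -0.993], [-1.0, -0.001, -0.0]]
force: [-0.4, -0.3, -0.3]
opening: 1.001
```

Run:
```python
from h import *
s=read_state();print(s["position"],s["force"],s["moment"])
w=cap("wrist","w3")
```

```text
[0.48542374 0.02627603 0.01946273] [-0.43166176 -0.30529106 -0.25077174] [0.07614123 0.30194793 0.01610384]
```

View pics/w3.png

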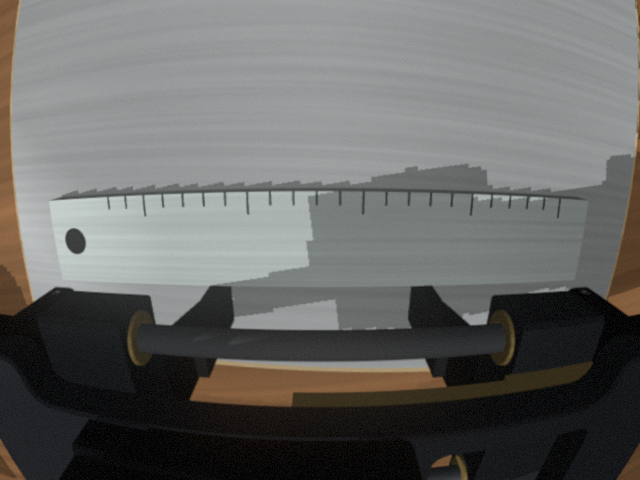

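Call:
play_rows(
  rows=[
    [[0,0.002,0,0,0,0,0.087],[0,0.005,0,0,0,0,0.087],[0,0.009,0,0.2,0,0,0.087],[0,0.013,0.0003,0.4,0,0,0.087],[0,0.017,0.0004,0.6,0,0,0.087],[0,0.021,0.0006,0.8,0,0,0.087],[0,0.025,0.0007,1.0,0,0,0.087],[0,0.029,0.0008,1.2,0,0,0.087],[0,0.033,0.001,1.4,0,0,0.087],[0,0.036,0.001,1.5,0,0,0.087],[0,0.039,0.001,1.5,0,0,0.087],[0,0.042,0.0011,1.5,0,0,0.087]],
  ],
)

```text
time_s: 5.55
position: [0.5274, 0.0202, 0.0196]
tcp_rot: [[-0.001, 0.99, -0.144], [0.0, -0.144, -0.99], [-1.0, -0.001, -0.0]]
force: [-2.8, 1.0, 0.7]
opening: 1.0
```

Run:
```python
from h import *
s=read_state();print(s["position"],s["force"],s["moment"])
w=cap("wrist","w4")
```

```text
[0.52737311 0.02015888 0.01956651] [-2.81811536  0.9752957   0.68953619] [0.07977732 0.37958768 0.00533701]
```

View pics/w4.png

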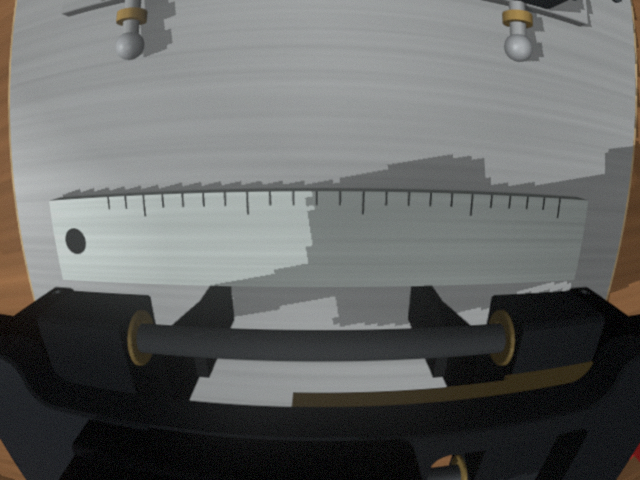

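The straightedge is square on both fingers. Ball heads now at (130,46) and (517,47).

```bash
python3 - <<'E'
from h import *
w=load("w4")
crop(w,130,46,60,60,6,"b1");crop(w,517,47,60,60,6,"b2")
B=[atz(w,p,.022)*1e3 for p in((130,46.5),(517,47))]
E=[atz(w,p,.025)*1e3 for p in((51,200),(587,198.5),(320,190))]
print(B,E);d=B[0]-B[1];print(np.degrees(np.arctan2(d[0],d[1])));d=E[0]-E[1];print(np.degrees(np.arctan2(d[0],d[1])))
n=np.array([.9894,-.1449,0])
print([b@n-7 for b in B],[e@n for e in E])
E
python3 -c "
import cv2,numpy as np
cv2.imwrite('pics/bb.png',np.hstack([cv2.imread('pics/b1.png'),cv2.imread('pics/b2.png')]))"
```

```text
[array([663.74983651,  88.71325183,  22.        ]), array([638.63033899, -88.31811658,  22.        ])] [array([601.48410563, 149.97917017,  25.        ]), array([ 562.67900829, -124.00949582,   25.        ]), array([581.87547197,  12.0937062 ,  25.        ])]
8.075953989421292
8.06120357184558
[np.float64(636.8595380495082), np.float64(637.6581524912946)] [np.float64(573.3763923544986), np.float64(574.6835867475235), np.float64(573.95521394158)]
```

View pics/bb.png

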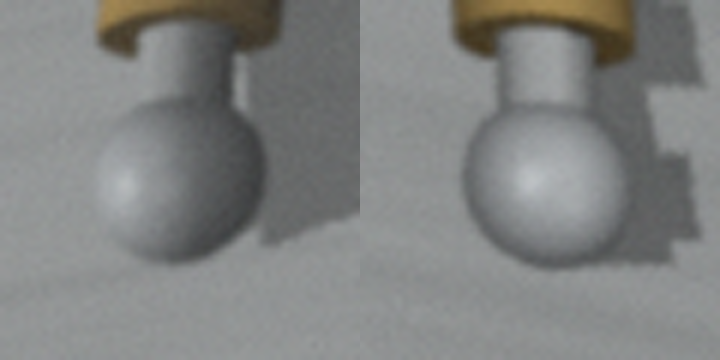

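Call:
play_rows(
  rows=[
    [[0,0.003,0,0,0,0,0.087],[0,0.007,0,0,0,0,0.087],[0,0.011,0,0,0,0,0.087],[0,0.015,0,0,0,0,0.087],[0,0.02,0,0,0,0,0.087],[0,0.025,0,0,0,0,0.087],[0,0.03,0,0,0,0,0.087],[0,0.035,0,0,0,0,0.087],[0,0.04,0,0,0,0,0.087],[0,0.044,0,0,0,0,0.087],[0,0.047,0,0,0,0,0.087],[0,0.05,0,0,0,0,0.087]],
  ],
)

```text
time_s: 6.8
position: [0.5769, 0.0129, 0.0195]
tcp_rot: [[-0.001, 0.99, -0.144], [0.0, -0.144, -0.99], [-1.0, -0.001, -0.0]]
force: [-3.9, -0.7, 2.8]
opening: 0.999
```

Run:
```python
from h import *
s=read_state();print(s["position"],s["force"],s["moment"])
w=cap("wrist","w5")
```

```text
[0.57686352 0.01292718 0.01954388] [-3.85334652 -0.73518963  2.76398423] [0.11544932 0.43274192 0.03466074]
```

View pics/w5.png

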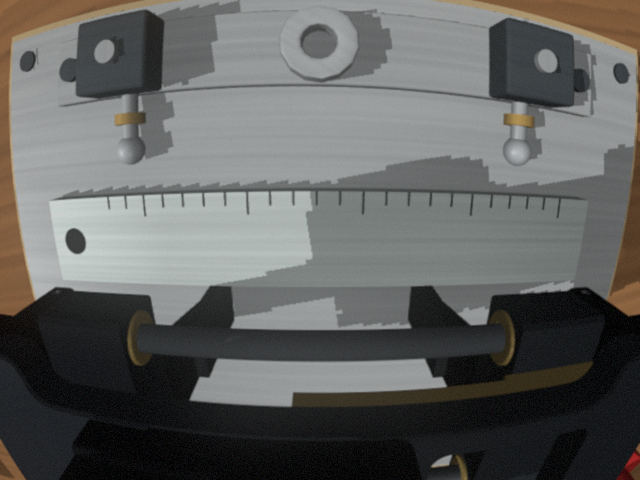

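Call:
play_rows(
  rows=[
    [[0,0.002,0,0,0,0,0.087],[0,0.004,0,0,0,0,0.087],[0,0.006,0,0,0,0,0.087],[0,0.0075,0,0,0,0,0.087],[0,0.009,0,0,0,0,0.087],[0,0.01,0,0,0,0,0.087]],
  ],
)

```text
time_s: 7.45
position: [0.587, 0.0114, 0.0195]
tcp_rot: [[-0.0, 0.99, -0.144], [0.0, -0.144, -0.99], [-1.0, -0.0, 0.0]]
force: [-3.6, 0.2, 2.1]
opening: 0.998
```

Run:
```python
from h import *
s=read_state();print(s["position"],s["force"],s["moment"])
w=cap("wrist","w6")
crop(w,130,190,100,80,4,"b1");crop(w,517,190,100,80,4,"b2")
cv2.imwrite('pics/bb6.png',np.hstack([cv2.imread('pics/b1.png'),cv2.imread('pics/b2.png')]))
```

```text
[0.58699209 0.0114417  0.01952921] [-3.61581117  0.22568927  2.08804285] [0.10722593 0.470217   0.08392891]
```

View pics/bb6.png

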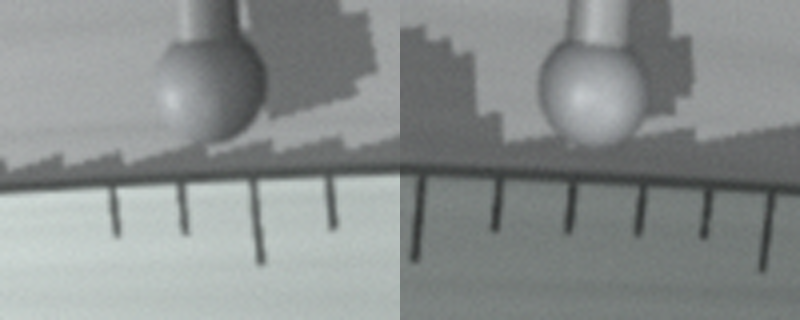

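Call:
play_rows(
  rows=[
    [[0,-0.003,0,0,0,0,0.087],[0,-0.006,0,0,0,0,0.04],[0,-0.006,0,0,0,0,0.0],[0,-0.006,0,0,0,0,0.0],[0,-0.006,0,0,0,0,0.0],[0,-0.006,0,0,0,0,0.0],[0,-0.006,0,0,0,0,0.0],[0,-0.006,0,0,0,0,0.0],[0,-0.006,0,0,0,0,0.0],[0,-0.006,0,0,0,0,0.0],[0,-0.006,0,0,0,0,0.0]],
  ],
)

```text
time_s: 8.6
position: [0.581, 0.0123, 0.0195]
tcp_rot: [[0.0, 0.99, -0.144], [-0.0, -0.144, -0.99], [-1.0, 0.0, 0.0]]
force: [0.1, 1.1, -0.6]
opening: 0.172
```

Run:
```python
from h import *
s=read_state();print(s["position"],s["force"],s["moment"])
```

```text
[0.58102131 0.01230654 0.01954424] [ 0.0828212   1.10708121 -0.63270481] [-0.02694484  0.08567391 -0.00601312]
```

Call:
play_rows(
  rows=[
    [[0,0.001,0,0,0,0,0.0],[0,0.002,0,0,0,0,0.0],[0,0.003,0,0,0,0,0.0],[0,0.004,0,0,0,0,0.0],[0,0.005,0,0,0,0,0.0],[0,0.006,0,0,0,0,0.0],[0,0.007,0,0,0,0,0.0]],
  ],
)

```text
time_s: 9.3
position: [0.5873, 0.0114, 0.0195]
tcp_rot: [[-0.002, 0.99, -0.144], [0.0, -0.144, -0.99], [-1.0, -0.002, -0.0]]
force: [-2.3, 0.2, 1.2]
opening: 0.008
```

```bash
cat > l.py <<'E'
import sys
from h import *
n=sys.argv[1]
s=read_state();print(s["position"].round(5),s["force"].round(2),s["moment"].round(3),s["opening"])
w=cap("wrist","w"+n)
crop(w,130,195,100,80,4,"b1");crop(w,517,195,100,80,4,"b2")
cv2.imwrite(f'pics/bb{n}.png',np.hstack([cv2.imread('pics/b1.png'),cv2.imread('pics/b2.png')]))
E
python3 l.py 7
```

```text
[0.58729 0.0114  0.01947] [-2.28  0.16  1.22] [ 0.038  0.378 -0.004] 0.008340950092740492
```

View pics/bb7.png

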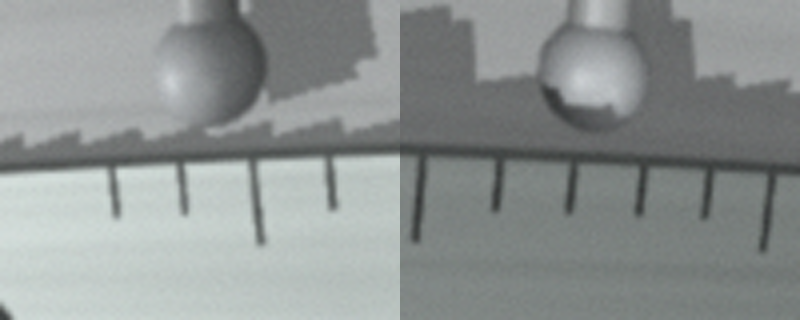

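Call:
play_rows(
  rows=[
    [[0,0.0005,0,0,0,0,0.0],[0,0.001,0,0,0,0,0.0],[0,0.0015,0,0,0,0,0.0]],
  ],
)

```text
time_s: 9.65
position: [0.5889, 0.0112, 0.0195]
tcp_rot: [[-0.001, 0.99, -0.144], [0.0, -0.144, -0.99], [-1.0, -0.001, -0.0]]
force: [-2.6, -0.2, 0.5]
opening: 0.008
```

```bash
python3 l.py 8
```

```text
[0.58887 0.01123 0.01946] [-2.58 -0.18  0.48] [ 0.117  0.323 -0.011] 0.008401162901639456
```

Call:
play_rows(
  rows=[
    [[0,0.0005,0,0,0,0,0.0],[0,0.001,0,0,0,0,0.0]],
  ],
)

```text
time_s: 9.9
position: [0.5907, 0.0109, 0.0195]
tcp_rot: [[0.0, 0.99, -0.144], [0.0, -0.144, -0.99], [-1.0, 0.0, -0.0]]
force: [-1.4, -0.0, 0.4]
opening: -0.004
```

```bash
python3 l.py 9
```

```text
[0.59067 0.01092 0.01946] [-1.4  -0.03  0.36] [0.059 0.363 0.032] -0.0037156598680446727
```

View pics/bb9.png

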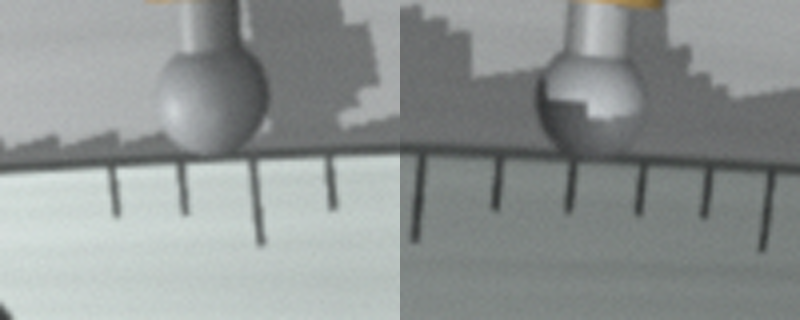

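```bash
cat > f.py <<'E'
from h import *
F=[]
for i in range(6):
    capture("wrist");s=read_state();F.append(np.r_[s["force"],s["moment"],s["position"]*1e3])
print(np.mean(F,0).round(2),np.std(F,0).round(2)[:6])
E
python3 f.py
```

```text
[-5.3000e-01  3.7000e-01 -4.8000e-01  8.0000e-02  1.7000e-01 -0.0000e+00
  5.9072e+02  1.0910e+01  1.9500e+01] [0.46 0.51 0.7  0.03 0.03 0.03]
```

Call:
play_rows(
  rows=[
    [[0,0.0005,0,0,0,0,0.0]],
  ],
)

```text
time_s: 10.35
position: [0.5907, 0.0109, 0.0195]
tcp_rot: [[-0.0, 0.99, -0.144], [0.0, -0.144, -0.99], [-1.0, -0.0, -0.0]]
force: [-1.7, 0.1, 1.0]
opening: 0.01
```

```bash
python3 f.py
```

```text
[-1.3000e+00  2.4000e-01  1.6000e-01  8.0000e-02  2.8000e-01 -0.0000e+00
  5.9074e+02  1.0890e+01  1.9550e+01] [0.51 0.5  0.52 0.03 0.04 0.01]
```

Call:
play_rows(
  rows=[
    [[0,0.0005,0,0,0,0,0.0],[0,0.0005,0,0,0,0,0.0]],
  ],
)

```text
time_s: 10.85
position: [0.5909, 0.0109, 0.0195]
tcp_rot: [[-0.001, 0.99, -0.144], [0.0, -0.144, -0.99], [-1.0, -0.001, -0.0]]
force: [-1.4, 0.1, 1.6]
opening: 0.002
```

```bash
python3 f.py
```

```text
[-3.1800e+00  6.8000e-01  1.4600e+00  1.0000e-01  5.5000e-01 -1.0000e-02
  5.9091e+02  1.0890e+01  1.9520e+01] [0.4  0.47 0.24 0.01 0.04 0.03]
```

Call:
play_rows(
  rows=[
    [[0,0.0004,0,0,0,0,0.0],[0,0.0004,0,0,0,0,0.0]],
  ],
)

```text
time_s: 11.35
position: [0.5911, 0.0109, 0.0195]
tcp_rot: [[-0.002, 0.99, -0.144], [0.0, -0.144, -0.99], [-1.0, -0.002, -0.0]]
force: [-3.9, 1.5, 2.1]
opening: 0.005
```

```bash
python3 f.py; python3 l.py 10
```

```text
[-4.8400e+00  8.2000e-01  2.7900e+00  1.6000e-01  8.5000e-01 -1.0000e-02
  5.9111e+02  1.0900e+01  1.9490e+01] [0.37 0.36 0.46 0.03 0.05 0.04]
[0.59115 0.01088 0.0195 ] [-5.1   0.94  3.51] [0.163 0.914 0.023] 0.010371962115246245
```

View pics/bb10.png

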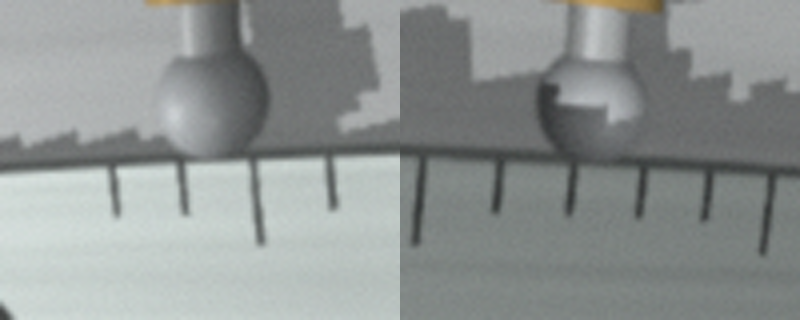

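Call:
play_rows(
  rows=[
    [[0,0.0003,0,0,0,0,0.0],[0,0.0003,0,0,0,0,0.0]],
  ],
)

```text
time_s: 11.9
position: [0.5911, 0.0109, 0.0195]
tcp_rot: [[-0.002, 0.99, -0.144], [0.0, -0.144, -0.99], [-1.0, -0.002, -0.0]]
force: [-6.7, 0.2, 3.8]
opening: -0.002
```

```bash
python3 f.py; python3 l.py 11
```

```text
[-5.2500e+00  8.3000e-01  3.5300e+00  1.9000e-01  9.5000e-01 -2.0000e-02
  5.9117e+02  1.0900e+01  1.9490e+01] [0.63 0.54 0.22 0.02 0.03 0.02]
[0.59116 0.01092 0.0195 ] [-5.74  1.76  3.5 ] [ 0.221  0.946 -0.048] 0.0013621110095484669
```

View pics/bb11.png

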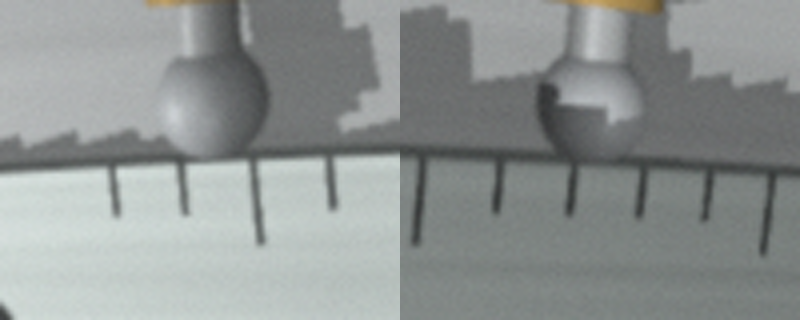

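Call:
play_rows(
  rows=[
    [[0,0.0004,0,0,0,0,0.0],[0,0.0004,0,0,0,0,0.0]],
  ],
)

```text
time_s: 12.45
position: [0.5912, 0.0109, 0.0195]
tcp_rot: [[-0.003, 0.99, -0.144], [0.0, -0.144, -0.99], [-1.0, -0.003, -0.0]]
force: [-5.5, 0.2, 2.9]
opening: 0.01
```

```bash
python3 f.py; python3 l.py 12
```

```text
[-5.9800e+00  8.8000e-01  3.9500e+00  1.9000e-01  1.0700e+00 -1.0000e-02
  5.9116e+02  1.0900e+01  1.9480e+01] [0.22 0.48 0.56 0.04 0.02 0.03]
[0.59114 0.01089 0.01946] [-6.01  0.73  3.4 ] [ 0.136  1.084 -0.049] 0.004360194763914357
```

Call:
play_rows(
  rows=[
    [[0,0.0004,0,0,0,0,0.0],[0,0.0007,0,0,0,0,0.0],[0,0.0007,0,0,0,0,0.0]],
  ],
)

```text
time_s: 13.1
position: [0.5912, 0.0109, 0.0195]
tcp_rot: [[-0.004, 0.99, -0.144], [0.001, -0.144, -0.99], [-1.0, -0.004, -0.0]]
force: [-7.3, 1.2, 5.6]
opening: 0.004
```

```bash
python3 f.py; python3 l.py 13
```

```text
[-6.580e+00  1.090e+00  4.880e+00  1.700e-01  1.230e+00 -1.000e-02
  5.912e+02  1.088e+01  1.946e+01] [0.56 0.59 0.44 0.02 0.02 0.02]
[0.59119 0.01088 0.01947] [-6.17  0.79  5.57] [ 0.152  1.265 -0.03 ] 0.0071346876673912965
```

View pics/w13.png

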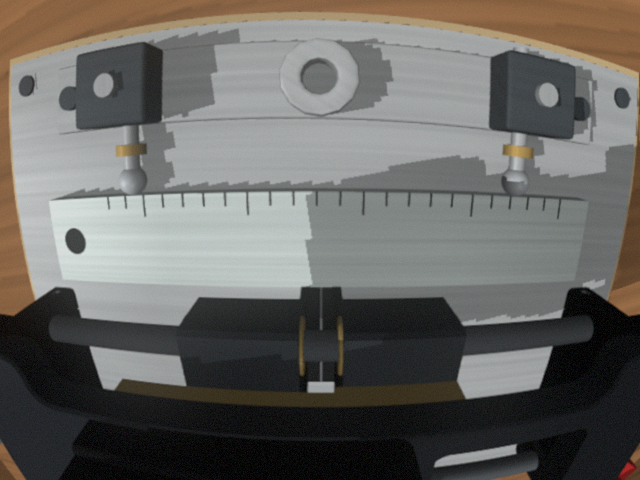

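Call:
play_rows(
  rows=[
    [[0,-0.003,0,0,0,0,0.0],[0,-0.008,0,0,0,0,0.0],[0,-0.008,-0.02,0,0,0,0.0],[0,-0.008,-0.045,0,0,0,0.0],[0,-0.008,-0.065,0,0,0,0.0],[0,-0.008,-0.075,0,0,0,0.0],[0,-0.008,-0.075,0,0,0,0.0],[0,-0.006,-0.075,0,0,0,0.0],[0,-0.005,-0.075,0,0,0,0.0],[0,-0.005,-0.075,0,0,0,0.0]],
  ],
)

```text
time_s: 14.45
position: [0.5995, 0.0844, 0.0196]
tcp_rot: [[0.001, 0.989, -0.145], [-0.0, -0.145, -0.989], [-1.0, 0.001, 0.0]]
force: [0.4, -0.2, -0.1]
opening: 0.003
```

```bash
sed -i 's/^print(np.mean/n=np.array([.9896,-.144]);m=np.mean(F,0);print("n-pos",m[6:8]@n,"push",-m[:2]@n);print(np.mean/' f.py; python3 f.py; python3 -c "
print(591.19*.9896-.144*10.88)"; python3 l.py 14
```

```text
n-pos 580.6233856104536 push 0.09805789310417524
[-8.0000e-02  1.0000e-01  2.7000e-01  6.0000e-02  0.0000e+00 -0.0000e+00
  5.9908e+02  8.4910e+01  1.9540e+01] [0.41 0.27 0.42 0.03 0.04 0.04]
583.474904
[0.59899 0.08523 0.01954] [-0.54  0.05  0.82] [ 0.11  -0.003 -0.086] 0.0049515780014529566
```

View pics/w14.png

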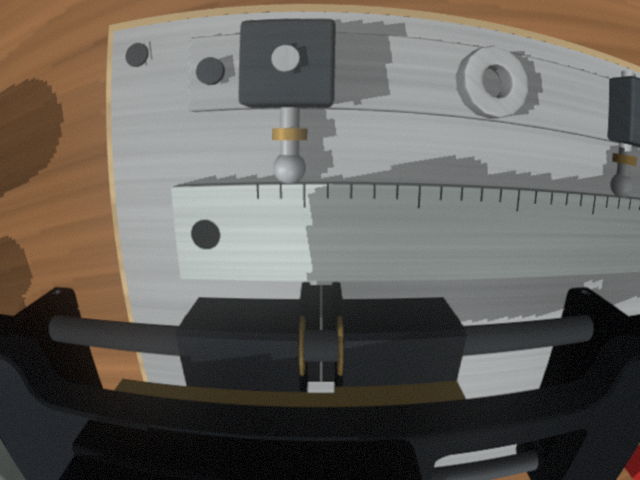

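Call:
play_rows(
  rows=[
    [[0,0.001,0,0,0,0,0.0],[0,0.002,0,0,0,0,0.0],[0,0.0025,0,0,0,0,0.0],[0,0.003,0,0,0,0,0.0],[0,0.003,0,0,0,0,0.0]],
  ],
)

```text
time_s: 15.3
position: [0.6019, 0.0851, 0.0195]
tcp_rot: [[-0.0, 0.99, -0.144], [0.0, -0.144, -0.99], [-1.0, -0.0, 0.0]]
force: [-0.1, -0.7, 0.4]
opening: 0.004
```

```bash
python3 f.py
```

```text
n-pos 583.4107582416946 push 0.2812141995506692
[-2.9000e-01 -1.0000e-02  9.0000e-02  1.0000e-01  7.0000e-02 -1.0000e-02
  6.0192e+02  8.5080e+01  1.9540e+01] [0.43 0.21 0.47 0.02 0.03 0.03]
```

Call:
play_rows(
  rows=[
    [[0,0.0005,0,0,0,0,0.0],[0,0.0005,0,0,0,0,0.0]],
  ],
)

```text
time_s: 15.8
position: [0.602, 0.0851, 0.0195]
tcp_rot: [[-0.001, 0.99, -0.144], [0.0, -0.144, -0.99], [-1.0, -0.001, 0.0]]
force: [-1.1, 0.4, 1.4]
opening: 0.01
```

```bash
python3 f.py
```

```text
n-pos 583.4467612779548 push 1.9421778145579267
[-1.8700e+00  6.3000e-01  1.2300e+00  1.3000e-01  3.5000e-01 -0.0000e+00
  6.0196e+02  8.5070e+01  1.9490e+01] [0.44 0.49 0.24 0.01 0.05 0.03]
```

Call:
play_rows(
  rows=[
    [[0,0.0005,0,0,0,0,0.0],[0,0.0007,0,0,0,0,0.0]],
  ],
)

```text
time_s: 16.3
position: [0.6021, 0.085, 0.0195]
tcp_rot: [[-0.002, 0.99, -0.144], [0.0, -0.144, -0.99], [-1.0, -0.002, 0.0]]
force: [-3.4, 1.3, 3.4]
opening: 0.007
```

```bash
python3 f.py;python3 l.py 15
```

```text
n-pos 583.5908967601105 push 5.159841391446554
[-5.020e+00  1.360e+00  3.430e+00  2.500e-01  8.500e-01  1.000e-02
  6.021e+02  8.505e+01  1.945e+01] [0.4  0.42 0.26 0.01 0.07 0.01]
[0.60214 0.08503 0.01943] [-4.88  0.97  3.33] [0.248 0.914 0.024] 0.0019298392103706762
```

Call:
play_rows(
  rows=[
    [[0,-0.003,0,0,0,0,0.0],[0,-0.006,0,0,0,0,0.0],[0,-0.006,0.02,0,0,0,0.0],[0,-0.006,0.06,0,0,0,0.0],[0,-0.006,0.1,0,0,0,0.0],[0,-0.006,0.135,0,0,0,0.0],[0,-0.006,0.15,0,0,0,0.0],[0,-0.006,0.15,0,0,0,0.0],[0,-0.004,0.15,0,0,0,0.0],[0,-0.003,0.15,0,0,0,0.0],[0,-0.002,0.15,0,0,0,0.0],[0,-0.002,0.15,0,0,0,0.0]],
  ],
)

```text
time_s: 17.85
position: [0.58, -0.0621, 0.0196]
tcp_rot: [[0.0, 0.99, -0.142], [-0.0, -0.142, -0.99], [-1.0, 0.0, -0.0]]
force: [-0.6, -0.3, 0.3]
opening: 0.004
```

```bash
python3 f.py;python3 l.py 16
```

```text
n-pos 582.6604352445481 push 0.35269948339539126
[-3.7000e-01 -7.0000e-02  1.2000e-01  4.0000e-02  3.0000e-02 -1.0000e-02
  5.7966e+02 -6.2710e+01  1.9540e+01] [0.36 0.37 0.24 0.03 0.04 0.02]
[ 0.57958 -0.0631   0.01954] [-0.66 -0.27  0.46] [-0.014  0.053 -0.014] 0.006596119103498034
```

View pics/w16.png

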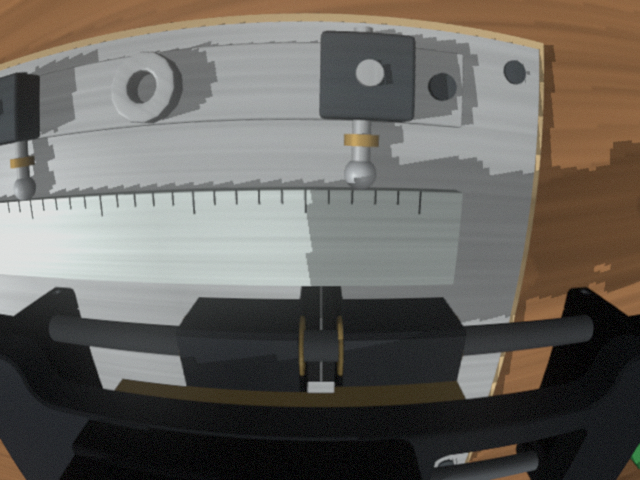

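Call:
play_rows(
  rows=[
    [[0,0.0004,0,0,0,0,0.0],[0,0.0008,0,0,0,0,0.0],[0,0.0008,0,0,0,0,0.0]],
  ],
)

```text
time_s: 18.5
position: [0.58, -0.0634, 0.0195]
tcp_rot: [[-0.001, 0.99, -0.144], [0.0, -0.144, -0.99], [-1.0, -0.001, -0.0]]
force: [-0.6, 0.1, -0.0]
opening: 0.003
```

```bash
python3 f.py
```

```text
n-pos 583.1045537618738 push 1.3760984318544547
[-1.4200e+00 -2.1000e-01  6.4000e-01  3.0000e-02  2.5000e-01 -2.0000e-02
  5.8001e+02 -6.3360e+01  1.9510e+01] [0.4  0.21 0.55 0.03 0.05 0.04]
```

Call:
play_rows(
  rows=[
    [[0,0.0004,0,0,0,0,0.0],[0,0.0004,0,0,0,0,0.0]],
  ],
)

```text
time_s: 19.0
position: [0.5801, -0.0634, 0.0195]
tcp_rot: [[-0.002, 0.99, -0.144], [0.0, -0.144, -0.99], [-1.0, -0.002, -0.0]]
force: [-2.8, -1.2, 1.2]
opening: 0.007
```

```bash
python3 f.py
```

```text
n-pos 583.2062478079652 push 3.0671151608564506
[-3.1300e+00 -2.1000e-01  2.1900e+00 -5.0000e-02  6.1000e-01 -1.0000e-02
  5.8012e+02 -6.3350e+01  1.9490e+01] [0.46 0.47 0.88 0.01 0.06 0.03]
```

Call:
play_rows(
  rows=[
    [[0,0.0005,0,0,0,0,0.0],[0,0.0005,0,0,0,0,0.0]],
  ],
)

```text
time_s: 19.5
position: [0.5802, -0.0633, 0.0195]
tcp_rot: [[-0.002, 0.99, -0.144], [0.0, -0.144, -0.99], [-1.0, -0.002, -0.0]]
force: [-4.7, -0.4, 3.2]
opening: 0.008
```

```bash
python3 f.py
```

```text
n-pos 583.3127342093436 push 4.948675247491616
[-5.0800e+00 -5.5000e-01  3.7200e+00 -8.0000e-02  8.9000e-01 -2.0000e-02
  5.8022e+02 -6.3350e+01  1.9470e+01] [0.26 0.13 0.56 0.02 0.05 0.02]
```

Call:
play_rows(
  rows=[
    [[0,-0.003,0,0,0,0,0.0],[0,-0.006,0,0,0,0,0.0],[0,-0.006,-0.02,0,0,0,0.0],[0,-0.006,-0.05,0,0,0,0.0],[0,-0.006,-0.07,0,0,0,0.0],[0,-0.006,-0.075,0,0,0,0.0],[0,-0.004,-0.075,0,0,0,0.0],[0,-0.003,-0.075,0,0,0,0.0],[0,-0.002,-0.075,0,0,0,0.0],[0,-0.0012,-0.075,0,0,0,0.0],[0,-0.0008,-0.075,0,0,0,0.0],[0,-0.0004,-0.075,0,0,0,0.0]],
  ],
)

```text
time_s: 21.0
position: [0.5909, 0.0102, 0.0194]
tcp_rot: [[-0.002, 0.989, -0.145], [-0.0, -0.145, -0.989], [-1.0, -0.002, 0.0]]
force: [-1.6, -1.7, 1.2]
opening: 0.005
```

```bash
python3 f.py
```

```text
n-pos 583.3037110021232 push 2.1348247915372216
[-2.3700e+00 -1.4900e+00 -8.0000e-02 -1.9000e-01  4.2000e-01 -0.0000e+00
  5.9097e+02  1.0560e+01  1.9360e+01] [0.31 0.24 0.44 0.02 0.04 0.04]
```

Call:
play_rows(
  rows=[
    [[0,0.0003,0,0,0,0,0.0],[0,0.0005,0,0,0,0,0.0],[0,0.0005,0,0,0,0,0.0]],
  ],
)

```text
time_s: 21.6
position: [0.5911, 0.0108, 0.0193]
tcp_rot: [[-0.002, 0.99, -0.144], [0.0, -0.144, -0.99], [-1.0, -0.002, 0.0]]
force: [-4.7, -1.5, 1.2]
opening: 0.009
```

```bash
python3 f.py; python3 l.py 17
```

```text
n-pos 583.4317673037691 push 4.438663396804987
[-4.7600e+00 -1.8700e+00  1.0500e+00 -3.0000e-01  8.7000e-01 -4.0000e-02
  5.9113e+02  1.0760e+01  1.9340e+01] [0.56 0.64 0.38 0.03 0.03 0.03]
[0.59113 0.01076 0.01935] [-4.49 -1.16  0.38] [-0.311  0.907 -0.037] 0.001884446388444871
```

Call:
play_rows(
  rows=[
    [[0,-0.002,0,0,0,0,0.0],[0,-0.006,0,0,0,0,0.0],[0,-0.012,0,0,0,0,0.0],[0,-0.022,0,0,0,0,0.0],[-0.02,-0.022,0,0,0,0,0.04],[-0.06,-0.022,0,0,0,0,0.06],[-0.1,-0.022,0,0,0,0,0.06],[-0.15,-0.022,0,0,0,0,0.06],[-0.16,-0.022,0,0,0,0,0.06],[-0.16,-0.022,0,0,0,0,0.06]],
  ],
)

```text
time_s: 22.95
position: [0.5716, 0.0139, 0.182]
tcp_rot: [[0.006, 0.99, -0.144], [-0.001, -0.144, -0.99], [-1.0, 0.006, -0.0]]
force: [-0.5, -0.7, -0.3]
opening: 0.466
```

Run:
```python
from h import *
s=read_state();print(s["position"])
w=cap("wrist","w18");t=cap("top","t18")
```

```text
[0.57164107 0.01387935 0.18203882]
```

View pics/w18.png

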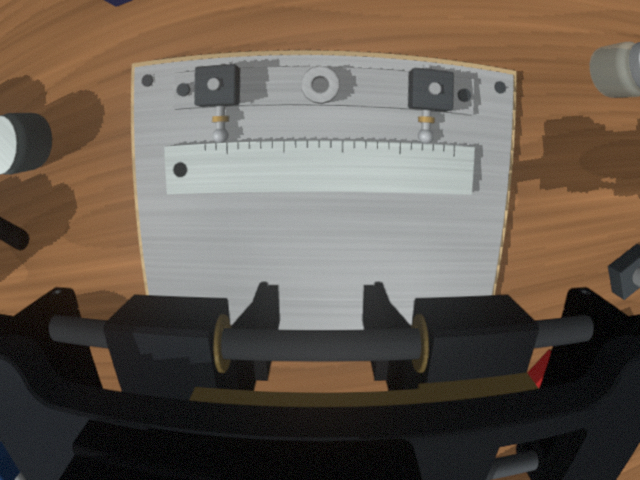

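```bash
python3 m.py 571.6 13.9 182 -98.3 358 -408 200 -67.8
python3 - <<'E'
from h import *
w=load("w18")
crop(w,320,170,340,60,2.3,"cw18")
E=[atz(w,p,.025)[:2]*1e3 for p in((165,148),(474,145),(473,193),(166,194))]
print(np.round(E,1),np.mean(E,0))
E
```

```text
shift [ -18.  -150.5  448.3] turn x -30.5 rows 9.464640933495575 3.550640279394645
[[ 663.6  141.7]
 [ 626.6 -134. ]
 [ 582.7 -129.6]
 [ 622.   149.6]] [623.72445049   6.92834072]
```

View pics/cw18.png

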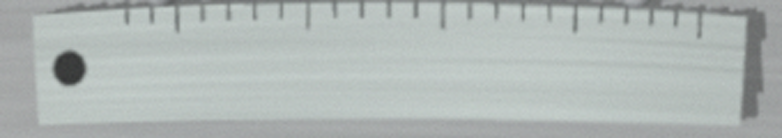

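Call:
play_rows(
  rows=[
    [[-0.018,-0.15,0.448,0,0,0,0.06],[-0.018,-0.15,0.448,-4,0,0,0.06],[-0.018,-0.15,0.448,-10,0,0,0.06],[-0.018,-0.15,0.448,-15,0,0,0.06],[-0.018,-0.15,0.448,-20,0,0,0.06],[-0.018,-0.15,0.448,-25,0,0,0.06],[-0.018,-0.15,0.448,-30.5,0,0,0.06],[-0.018,-0.15,0.448,-30.5,0,0,0.06],[-0.018,-0.15,0.448,-30.5,0,0,0.06],[-0.018,-0.15,0.448,-30.5,0,0,0.06],[-0.018,-0.15,0.448,-30.5,0,0,0.06],[-0.018,-0.15,0.448,-30.5,0,0,0.06]],
  ],
)

```text
time_s: 24.25
position: [0.3564, -0.4064, 0.1953]
tcp_rot: [[-0.002, 0.926, 0.377], [0.005, 0.377, -0.926], [-1.0, -0.0, -0.005]]
force: [0.5, 0.4, 0.2]
opening: 0.689
```

Call:
play_rows(
  rows=[
    [[0,0,0,0,0,0,0.06],[0,0,0,0,0,0,0.06],[0,0,0,0,0,0,0.06]],
  ],
)

```text
time_s: 24.55
position: [0.358, -0.4065, 0.1974]
tcp_rot: [[-0.0, 0.925, 0.38], [0.001, 0.38, -0.925], [-1.0, 0.0, -0.001]]
force: [0.3, 0.9, -0.0]
opening: 0.691
```

Run:
```python
from h import *
s=read_state();print(s["position"],s["tcp_rot"],s["opening"])
w=cap("wrist","w19")
```

```text
[ 0.35801069 -0.40652835  0.19738893] [[-2.56540590e-04  9.25041950e-01  3.79864876e-01]
 [ 7.23206616e-04  3.79864961e-01 -9.25041668e-01]
 [-9.99999706e-01  3.74100560e-05 -7.66447239e-04]] 0.6912979251805692
```

View pics/w19.png

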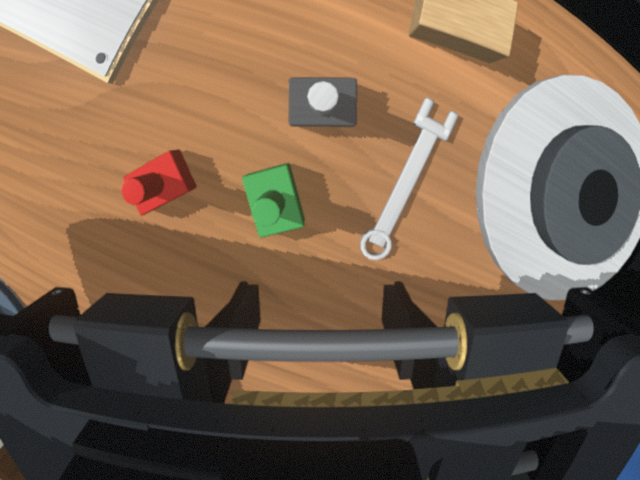

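Dark steel weight at (323,100) with a bright post top at (322,97); red (158,183) and green (272,200) are the lookalikes to avoid.

```bash
python3 - <<'E'
from h import *
w=load("w19");t=load("t1");s=load("s1")
print(atz(w,(322.5,96.5),.073)*1e3)
print(tri([(w,(322.5,96.5)),(t,(370+417/6-.4,250+140/6-.4)),(s,(155+325/6-.4,280+372/6-.4))]))
for p in ((290,78),(357,78),(357,126),(290,126)): print(atz(w,p,.028)*1e3)
E
python3 m.py 358 -406.5 197.6 -67.7 460 -366.3 110 -67.8
```

```text
[ 458.18019277 -367.05530985   73.        ]
(array([ 0.45906868, -0.36682729,  0.07295953]), [np.float64(0.9085781830490521), np.float64(1.1096044402763607), np.float64(0.25181292234962416)])
[ 467.43287515 -332.75668252   28.        ]
[ 489.90355139 -386.86830307   28.        ]
[ 449.95013004 -403.53246784   28.        ]
[ 427.39922438 -349.12006118   28.        ]
shift [ 87.6 109.6   1.5] turn x 0.1 rows 2.8066920030527043 0.011641443538998174
```

Call:
play_rows(
  rows=[
    [[0,0.04,0.0017,0,0,0,0.06],[0,0.08,0.0017,0,0,0,0.06],[0,0.1085,0.0017,0,0,0,0.06],[0,0.1085,0.0017,0,0,0,0.06],[0.04,0.1085,0.0017,0,0,0,0.06],[0.08,0.1085,0.0017,0,0,0,0.06],[0.11,0.1085,0.0017,0,0,0,0.06],[0.135,0.1085,0.0017,0,0,0,0.06],[0.15,0.1085,0.0017,0,0,0,0.06],[0.16,0.1085,0.0017,0,0,0,0.06],[0.16,0.1085,0.0017,0,0,0,0.06]],
  ],
)

```text
time_s: 25.7
position: [0.458, -0.3681, 0.0368]
tcp_rot: [[-0.001, 0.926, 0.378], [0.001, 0.378, -0.926], [-1.0, -0.001, -0.002]]
force: [-0.6, 0.2, -0.3]
opening: 0.69
```

Run:
```python
from h import *
s=read_state();print(s["position"],s["force"])
w=cap("wrist","w20");t=cap("scene","s20");crop(t,205,340,110,100,6,"cs20")
```

```text
[ 0.45799014 -0.36810193  0.03678328] [-0.59028148  0.15254872 -0.26539075]
```

View pics/cs20.png

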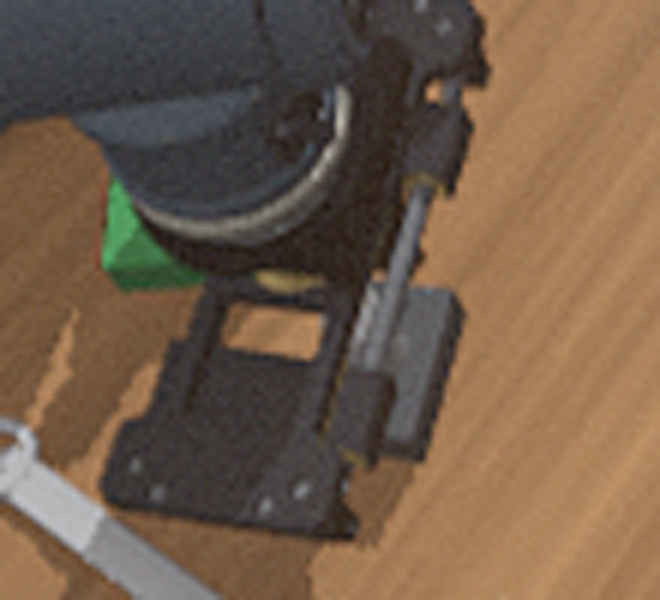

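View pics/w20.png

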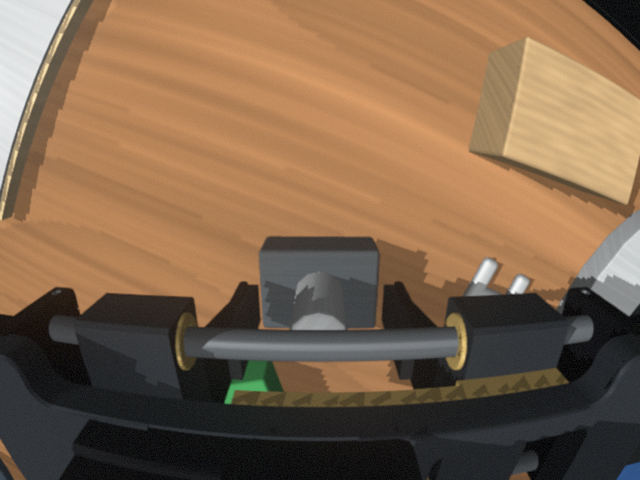

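Call:
play_rows(
  rows=[
    [[0,0,0,0,0,0,0.045],[0,0,0,0,0,0,0.035],[0,0,0,0,0,0,0.025],[0,0,0,0,0,0,0.015],[0,0,0,0,0,0,0.0],[0,0,0,0,0,0,0.0],[0,0,0,0,0,0,0.0],[0,0,0,0,0,0,0.0]],
  ],
)

```text
time_s: 26.6
position: [0.4579, -0.3671, 0.0376]
tcp_rot: [[-0.001, 0.926, 0.378], [0.002, 0.378, -0.926], [-1.0, -0.0, -0.003]]
force: [-1.9, 4.5, 5.5]
opening: 0.267
```

Call:
play_rows(
  rows=[
    [[-0.004,0,0,0,0,0,0.0],[-0.015,0,0,0,0,0,0.0],[-0.03,0,0,0,0,0,0.0],[-0.03,0,0,0,0,0,0.0],[-0.03,0,0,0,0,0,0.0]],
  ],
)

```text
time_s: 27.1
position: [0.4589, -0.3691, 0.0683]
tcp_rot: [[0.001, 0.926, 0.378], [-0.002, 0.378, -0.926], [-1.0, 0.001, 0.002]]
force: [-1.2, 0.2, -8.5]
opening: 0.269
```

```bash
python3 f.py
python3 - <<'E'
from h import *
s=read_state();print(s["position"],s["opening"],s["tcp_rot"])
w=cap("wrist","w21")
E
```

```text
n-pos 506.50033673742064 push -0.11906426549985846
[ 1.3000e-01  7.0000e-02 -7.7700e+00 -1.0000e-02  3.0000e-02 -0.0000e+00
  4.5825e+02 -3.6819e+02  6.7280e+01] [0.23 0.74 0.32 0.02 0.03 0.05]
[ 0.45824227 -0.36812098  0.0670943 ] 0.26962126063846814 [[-6.52420069e-04  9.25797180e-01  3.78020047e-01]
 [ 7.72026210e-04  3.78020481e-01 -9.25796911e-01]
 [-9.99999489e-01 -3.12167101e-04 -9.61367836e-04]]
```

View pics/w21.png

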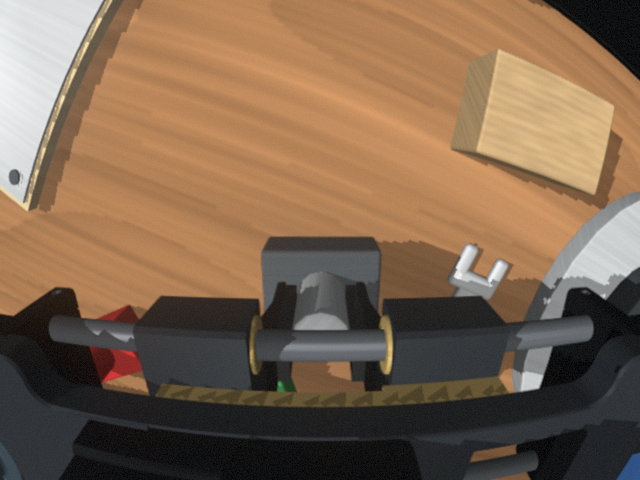

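```bash
python3 m.py 458.3 -368.2 67.2 -67.8 540 -180 165 -83; python3 m.py 458.3 -368.2 67.2 -67.8 622 6.6 165 -98.2
```

```text
shift [ -97.8  146.8 -143.4] turn x 15.2 rows 4.545721944862004 1.7694994179278234
shift [ -97.8  293.2 -285.2] turn x 30.4 rows 8.410411880520478 3.538998835855647
```

Call:
play_rows(
  rows=[
    [[-0.02,0,0,0,0,0,0.0],[-0.055,0.005,-0.005,1,0,0,0.0],[-0.085,0.02,-0.02,3,0,0,0.0],[-0.098,0.042,-0.041,5,0,0,0.0],[-0.098,0.067,-0.065,8,0,0,0.0],[-0.098,0.093,-0.09,11,0,0,0.0],[-0.098,0.12,-0.117,14,0,0,0.0],[-0.098,0.147,-0.143,17,0,0,0.0],[-0.098,0.174,-0.169,20,0,0,0.0],[-0.098,0.2,-0.195,23,0,0,0.0],[-0.098,0.225,-0.219,26,0,0,0.0],[-0.098,0.245,-0.238,28,0,0,0.0]],
  ],
)

```text
time_s: 28.65
position: [0.5953, -0.0531, 0.1651]
tcp_rot: [[-0.001, 0.995, -0.101], [0.001, -0.101, -0.995], [-1.0, -0.001, -0.001]]
force: [-0.4, -0.7, -8.5]
opening: 0.265
```

Run:
```python
from h import *
s=read_state();print(s["position"]*1e3,s["opening"],np.degrees(np.arctan2(s["tcp_rot"][1,2],s["tcp_rot"][0,2])))
```

```text
[595.33101928 -53.07286272 165.11265072] 0.26452003821686776 -95.82279032155675
```

```bash
python3 m.py 595.1 -54.5 165.2 -95.8 622 6.6 120 -98.2
```

```text
shift [ 45.2  20.6 -63.5] turn x 2.4 rows 1.6124341847033632 0.2793946449359727
```

Call:
play_rows(
  rows=[
    [[0,0.006,-0.02,0.8,0,0,0.0],[0,0.013,-0.04,1.6,0,0,0.0],[0,0.018,-0.055,2.2,0,0,0.0],[0,0.0206,-0.0635,2.4,0,0,0.0],[0.02,0.0206,-0.0635,2.4,0,0,0.0],[0.035,0.0206,-0.0635,2.4,0,0,0.0],[0.045,0.0206,-0.0635,2.4,0,0,0.0],[0.045,0.0206,-0.0635,2.4,0,0,0.0],[0.045,0.0206,-0.0635,2.4,0,0,0.0]],
  ],
)

```text
time_s: 29.55
position: [0.6223, 0.0053, 0.1206]
tcp_rot: [[-0.0, 0.99, -0.143], [-0.0, -0.143, -0.99], [-1.0, -0.0, 0.0]]
force: [0.6, -0.1, -7.6]
opening: 0.266
```

Run:
```python
from h import *
w=cap("wrist","w22");t=cap("scene","s22");tt=cap("top","t22");crop(t,340,262,180,160,4.4,"cs22");crop(tt,308,210,150,120,5,"ct22")
s=read_state();print(s["position"]*1e3,s["opening"],np.degrees(np.arctan2(s["tcp_rot"][1,2],s["tcp_rot"][0,2])),s["force"])
```

```text
[623.07985397   5.32948187 121.56099827] 0.2601308561352518 -98.20185236103413 [ 0.7659417  -0.54989267 -7.55019858]
```

View pics/w22.png

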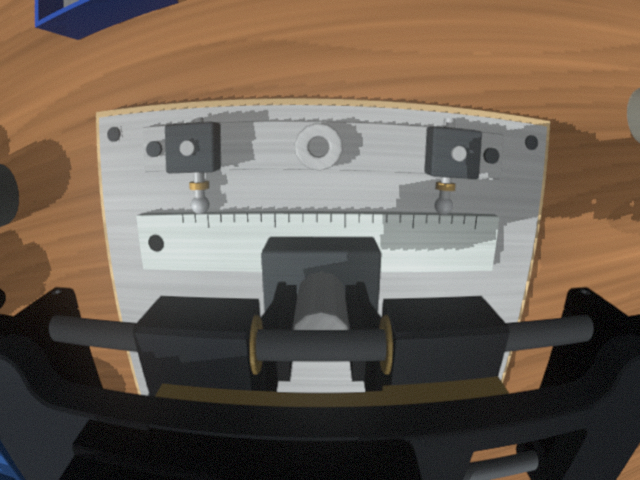

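View pics/cs22.png

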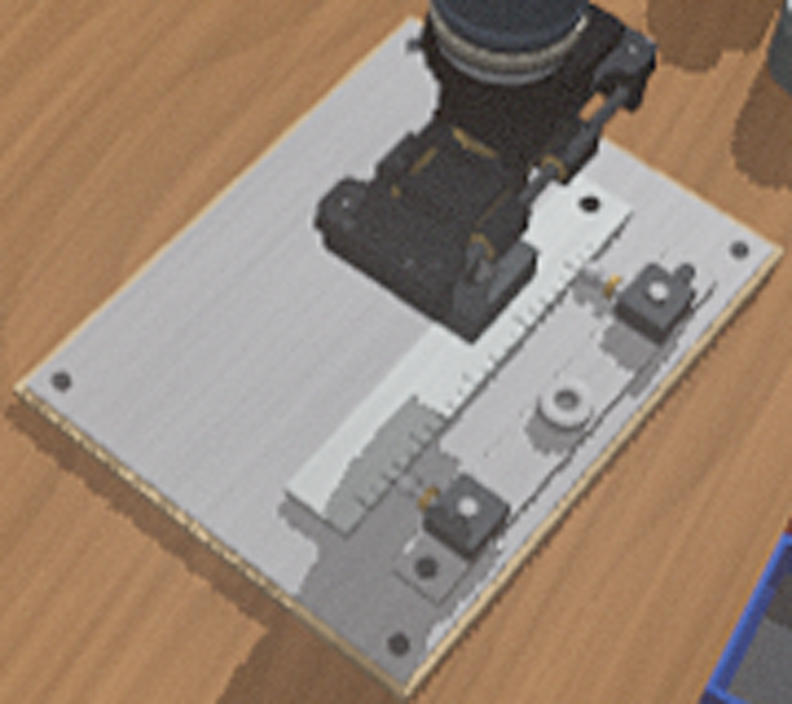

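Run:
```python
from h import *
w=load("w22")
n=np.array([.9898,-.1425]);e=np.array([.1425,.9898])
T=np.array([623.,5.4])
for p,z in (((263.5,238.5),.112),((380.5,238.5),.112)):
    x=atz(w,p,z)[:2]*1e3;print(x,(x-T)@n,(x-T)@e)
E=[atz(w,p,.025)[:2]*1e3 for p in((137,216),(496,215),(494,271.5),(141.5,270.5))]
print(np.round(E,1),np.mean(E,0), (np.mean(E,0)-T)@n,(np.mean(E,0)-T)@e)
```

```text
[655.53594332  27.8207724 ] 29.009116634443483 26.828452445622972
[647.57667576 -27.90281032] 29.0716441414039 -29.46094536260845
[[ 665.   141.7]
 [ 626.6 -131.5]
 [ 580.1 -129.9]
 [ 620.9  150.7]] [623.13047202   7.77285083] -0.20899003576356354 2.3672400109853498
```

Run:
```python
from h import *
n=np.array([.9258,.378]);e=np.array([-.378,.9258])
for nm,T,dz in (("w20",(458,-368.1),0),("w21",(458.2,-368.1),.030)):
  w=load(nm);T=np.array(T)
  o,d=ray(w,(320,240));print(nm,"cam",((o[:2]*1e3-T)@n),(o[:2]*1e3-T)@e,o[2]*1e3)
  crop(w,320,290,160,130,5,"c"+nm)
  for p in (((261,238),(378,238),(262,328),(377,328)) if nm=="w20" else ((262.5,238.5),(380,238.5))):
   for z in (.028,.022):
    x=atz(w,p,z+dz)[:2]*1e3;print(z,((x-T)@n).round(1),((x-T)@e).round(1))
w=load("w22");o,d=ray(w,(320,240));print(o*1e3,d)
w=load("w19");T=np.array([358,-406.5]);
for p in ((290,78),(357,78),(357,126),(290,126)):
    x=atz(w,p,.028)[:2]*1e3;print(x)
```

```text
w20 cam 78.79363549015834 -0.2701819664967928 198.55558384988296
0.028 29.6 28.5
0.022 27.9 29.5
0.028 29.7 -27.8
0.022 28.0 -28.8
0.028 -20.0 30.7
0.022 -23.4 31.8
0.028 -19.8 -30.2
0.022 -23.3 -31.2
w21 cam 78.78100403151038 -0.1957144419057002 228.86872714518745
0.028 29.3 27.8
0.022 27.6 28.8
0.028 29.4 -28.9
0.022 27.7 -29.9
[700.28718446  -6.14535793 282.38714783] [-0.27796062  0.04042911 -0.95974131]
[ 467.43287515 -332.75668252]
[ 489.90355139 -386.86830307]
[ 449.95013004 -403.53246784]
[ 427.39922438 -349.12006118]
```

View pics/cw20.png

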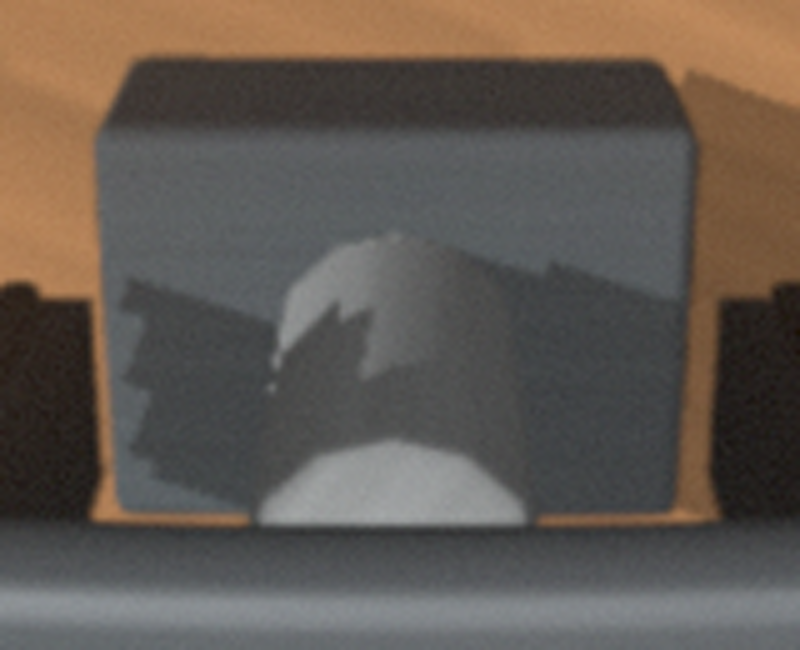

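View pics/cw21.png

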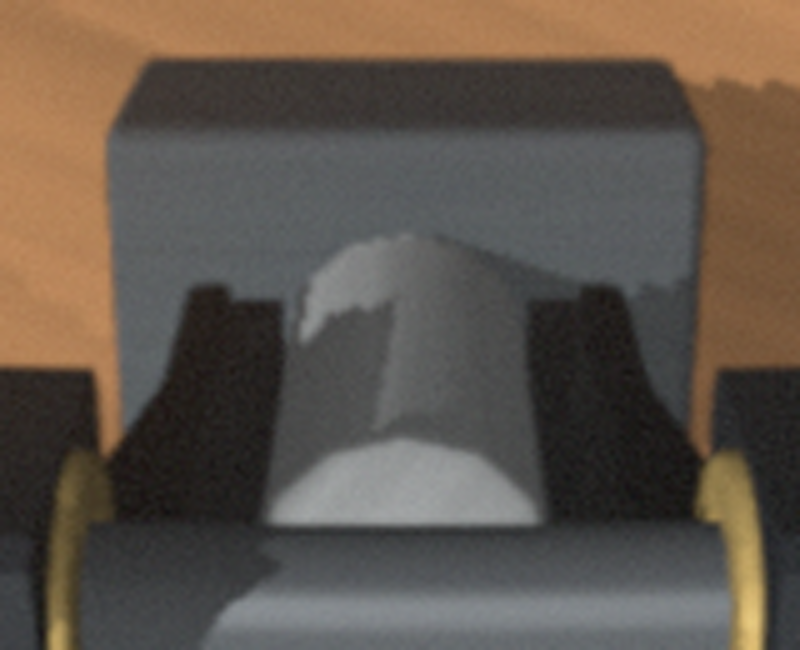

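Run:
```python
from h import *
for nm,T,zu,n in (("w20",(458,-368.1),0,(.9258,.378)),("w21",(458.2,-368.1),.030,(.9258,.378)),("w22",(623,5.4),.0845,(.9898,-.1425))):
  n=np.array(n);e=np.array([-n[1],n[0]]);w=load(nm);T=np.array(T)
  u=(259.5,379) if nm=="w20" else (262,380.5)
  for p,z in (((u[0],251),.028),((u[1],251),.028),((u[0]+7,237),0),((u[1]-6,237),0)):
    x=atz(w,p,z+zu)[:2]*1e3;print(nm,z,((x-T)@n).round(1),((x-T)@e).round(1))
```

```text
w20 0.028 23.0 29.5
w20 0.028 23.2 -28.7
w20 0 22.1 30.1
w20 0 22.3 -29.5
w21 0.028 23.0 28.3
w21 0.028 23.1 -29.5
w21 0 22.1 28.6
w21 0 22.2 -30.5
w22 0.028 22.8 27.8
w22 0.028 22.9 -29.7
w22 0 21.9 28.1
w22 0 22.0 -30.7
```

Call:
play_rows(
  rows=[
    [[0.005,-0.0008,-0.0028,0,0,0,0.0],[0.015,-0.0008,-0.0028,0,0,0,0.0],[0.025,-0.0008,-0.0028,0,0,0,0.0],[0.035,-0.0008,-0.0028,0,0,0,0.0],[0.043,-0.0008,-0.0028,0,0,0,0.0],[0.049,-0.0008,-0.0028,0,0,0,0.0],[0.053,-0.0008,-0.0028,0,0,0,0.0],[0.055,-0.0008,-0.0028,0,0,0,0.0],[0.055,-0.0008,-0.0028,0,0,0,0.0],[0.055,-0.0008,-0.0028,0,0,0,0.0]],
  ],
)

```text
time_s: 30.7
position: [0.6222, 0.0085, 0.0659]
tcp_rot: [[0.001, 0.99, -0.142], [-0.0, -0.142, -0.99], [-1.0, 0.001, -0.0]]
force: [-0.0, -0.6, -7.9]
opening: 0.273
```

```bash
python3 f.py
```

```text
n-pos 614.4420732429571 push -0.1428818048625817
[ 1.5000e-01  2.0000e-02 -7.9300e+00  3.0000e-02  3.0000e-02 -1.0000e-02
  6.2214e+02  8.5000e+00  6.5950e+01] [0.38 0.37 0.31 0.03 0.04 0.02]
```

Call:
play_rows(
  rows=[
    [[0.001,0,0,0,0,0,0.0],[0.002,0,0,0,0,0,0.0],[0.0027,0,0,0,0,0,0.0],[0.0033,0,0,0,0,0,0.0],[0.0033,0,0,0,0,0,0.0]],
  ],
)

```text
time_s: 31.5
position: [0.6218, 0.0085, 0.0627]
tcp_rot: [[0.0, 0.99, -0.142], [-0.0, -0.142, -0.99], [-1.0, 0.0, 0.0]]
force: [-1.6, -0.0, -3.7]
opening: 0.266
```

```bash
python3 f.py
```

```text
n-pos 614.1519581869682 push 1.8477011408433779
[-1.9800e+00 -7.6000e-01 -1.4900e+00  3.0000e-02  3.6000e-01  2.0000e-02
  6.2184e+02  8.4500e+00  6.2720e+01] [0.35 0.37 0.77 0.03 0.05 0.02]
```

Call:
play_rows(
  rows=[
    [[0.0005,0,0,0,0,0,0.0],[0.0005,0,0,0,0,0,0.0]],
  ],
)

```text
time_s: 32.0
position: [0.6219, 0.0084, 0.0627]
tcp_rot: [[0.0, 0.99, -0.142], [-0.0, -0.142, -0.99], [-1.0, 0.0, 0.0]]
force: [-5.1, -1.6, 5.5]
opening: 0.266
```

```bash
python3 f.py
```

```text
n-pos 614.1658319188268 push 4.243353967999297
[-4.4500e+00 -1.1300e+00  5.6500e+00 -2.0000e-02  7.4000e-01  0.0000e+00
  6.2184e+02  8.4000e+00  6.2650e+01] [0.63 0.4  0.49 0.03 0.01 0.02]
```

Call:
play_rows(
  rows=[
    [[-0.0003,0,0,0,0,0,0.0],[-0.0004,0,0,0,0,0,0.0],[-0.0004,0,0,0,0,0,0.0]],
  ],
)

```text
time_s: 32.6
position: [0.6218, 0.0084, 0.0626]
tcp_rot: [[0.0, 0.99, -0.142], [-0.0, -0.142, -0.99], [-1.0, 0.0, 0.0]]
force: [-3.8, -1.2, 5.6]
opening: 0.272
```

```bash
python3 f.py
```

```text
n-pos 614.164235451096 push 4.320980253385537
[-4.5600e+00 -1.3300e+00  6.3900e+00 -7.0000e-02  7.7000e-01 -1.0000e-02
  6.2184e+02  8.4000e+00  6.2640e+01] [0.51 0.74 0.49 0.01 0.03 0.03]
```

Call:
play_rows(
  rows=[
    [[-0.0004,0,0,0,0,0,0.0],[-0.0008,0,0,0,0,0,0.0],[-0.0008,0,0,0,0,0,0.0]],
  ],
)

```text
time_s: 33.2
position: [0.6218, 0.0084, 0.0627]
tcp_rot: [[-0.0, 0.99, -0.142], [-0.0, -0.142, -0.99], [-1.0, -0.0, 0.0]]
force: [-3.1, -1.2, 0.6]
opening: 0.271
```

```bash
python3 f.py
```

```text
n-pos 614.1675374587803 push 2.7551574081968075
[-3.0000e+00 -1.5100e+00  3.0000e-01 -1.7000e-01  5.2000e-01 -1.0000e-02
  6.2185e+02  8.4400e+00  6.2690e+01] [0.28 0.38 0.64 0.01 0.06 0.03]
```

Call:
play_rows(
  rows=[
    [[0,0,0,0,0,0,0.026],[0,0,0,0,0,0,0.03],[0,0,0,0,0,0,0.036],[0,0,0,0,0,0,0.044],[0,0,0,0,0,0,0.052],[0,0,0,0,0,0,0.06],[0,0,0,0,0,0,0.06]],
  ],
)

```text
time_s: 34.2
position: [0.622, 0.0086, 0.063]
tcp_rot: [[0.0, 0.99, -0.142], [0.0, -0.142, -0.99], [-1.0, 0.0, -0.0]]
force: [0.7, 0.3, 0.2]
opening: 0.66
```

```bash
python3 f.py;python3 - <<'E'
from h import *
w=cap("wrist","w23");print(read_state()["opening"])
E
```

```text
n-pos 614.177430576187 push 0.08584383298509278
[-1.0000e-01 -1.0000e-01 -1.4000e-01  1.0000e-02  4.0000e-02 -2.0000e-02
  6.2187e+02  8.5300e+00  6.2960e+01] [0.53 0.35 0.31 0.03 0.04 0.02]
0.6882232245187626
```

View pics/w23.png

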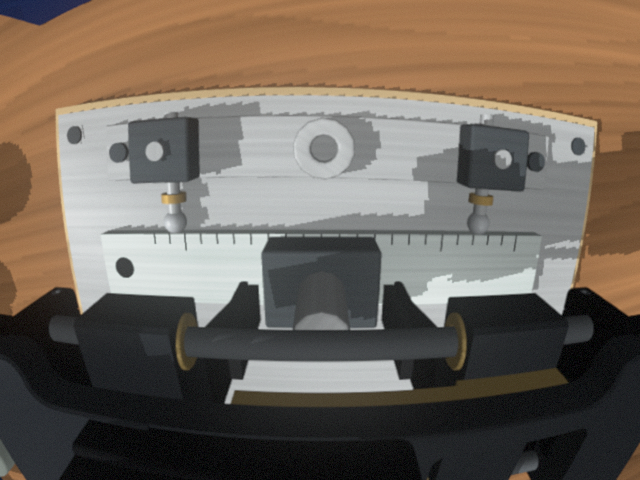

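Released; the weight stands on the straightedge. I'll lift straight up and back, then check.

Call:
play_rows(
  rows=[
    [[-0.01,0,0,0,0,0,0.06],[-0.03,0,0,0,0,0,0.06],[-0.06,0,0,0,0,0,0.06],[-0.1,0,0,0,0,0,0.06],[-0.13,-0.02,0,0,0,0,0.06],[-0.13,-0.06,0,0,0,0,0.06],[-0.13,-0.09,0,0,0,0,0.06],[-0.13,-0.09,0,0,0,0,0.06],[-0.13,-0.09,0,0,0,0,0.06]],
  ],
)

```text
time_s: 35.45
position: [0.533, 0.0214, 0.194]
tcp_rot: [[0.002, 0.99, -0.142], [-0.0, -0.142, -0.99], [-1.0, 0.002, 0.0]]
force: [0.9, 0.4, -0.3]
opening: 0.692
```

Run:
```python
from h import *
w=cap("wrist","w24");t=cap("scene","s24");crop(t,340,262,180,160,4.4,"cs24");crop(w,320,190,266,150,3,"cw24")
print(read_state()["position"])
```

```text
[0.53442933 0.0210049  0.19363809]
```

View pics/cw24.png

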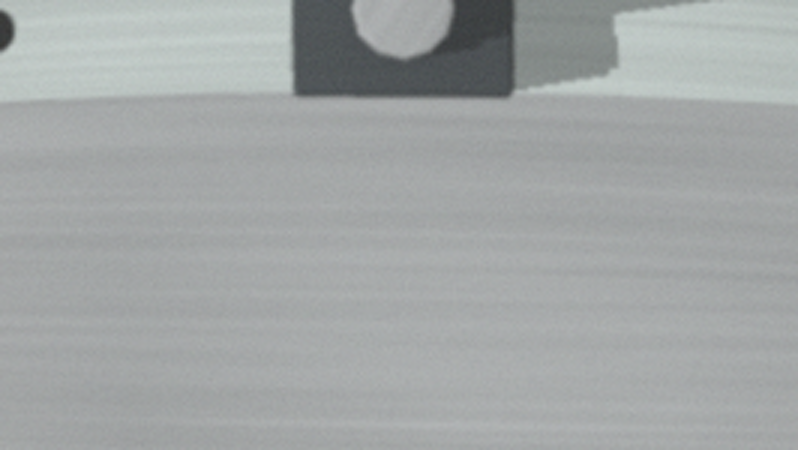

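View pics/cs24.png

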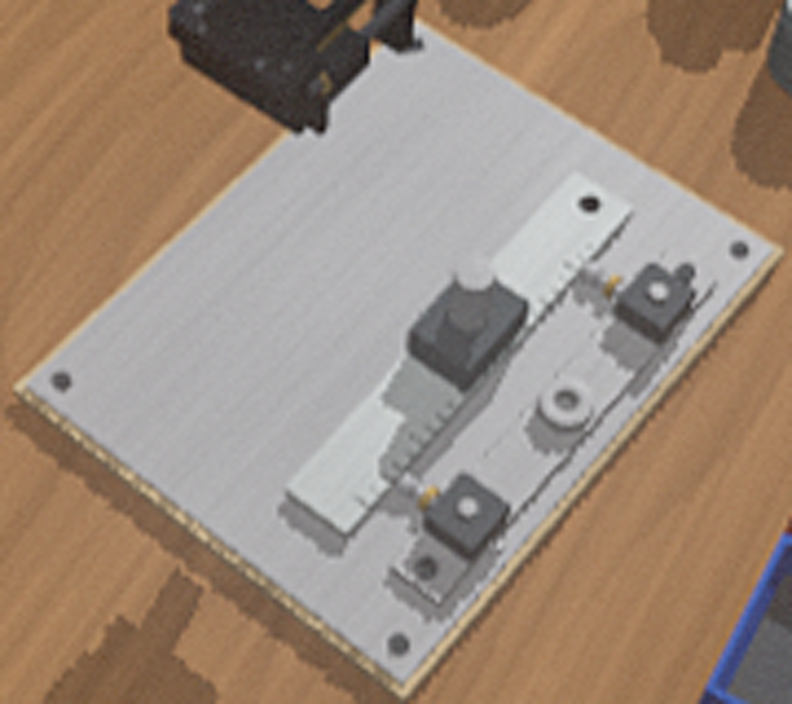

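View pics/w24.png

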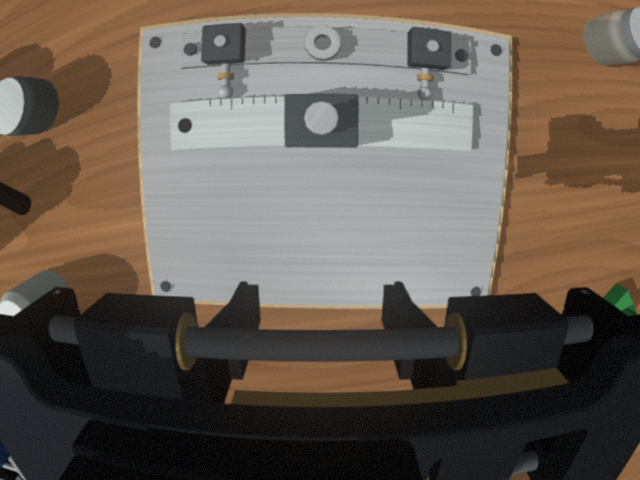

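Run:
```python
from h import *
c=[]
for nm,ps in (("w23",((175,225),(479,225))),("w24",((224,95),(427,95)))):
    w=load(nm);r=[]
    for i,p in enumerate(ps):
        crop(w,*p,50,36,8,"x");r.append(cv2.imread("pics/x.png"))
    c.append(np.hstack(r))
cv2.imwrite("pics/chk.png",np.vstack(c))
w=load("w18");t=load("w24")
# normal gap comparison before/after: near edge & balls at world
```

```text
(no output)
```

View pics/chk.png

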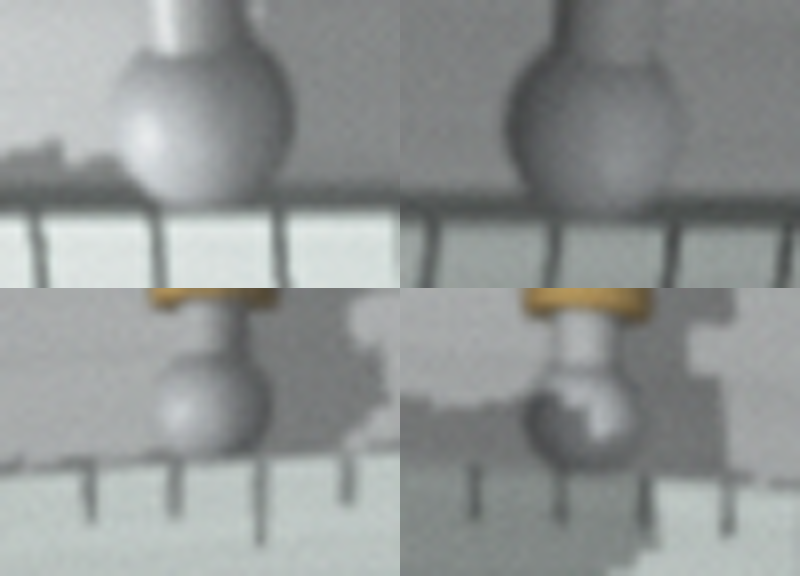

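```bash
python3 -c "
from rig import *
print(hand_in()); print(read_state()['time_s'])"
```

```text
the job is handed in; nothing more can be done
None
the job is handed in; nothing more can be done
```

The straightedge is bearing on both ball heads and the steel hold-down weight stands upright on its middle. I handed the job in at about 35.5 s of the 70 s allowed.

- **Straightedge:** I slid it flat with two open fingers and squared it to the line between the heads. I finished with closed fingers at the centre, where the push felt about 7 N in total, roughly half on each head. I then pushed with about 5 N near each head in turn. Both sides were stiff, giving about 0.1–0.2 mm, so both heads were in contact. A last centre push was about 4.5 N.
- **Weight:** I took the dark steel weight, not the red or green look-alike, and it weighed about 0.8 kg. I turned it to line up with the straightedge and lowered it until the straightedge carried it. The downward press briefly reached about 14 N, including the weight itself. With that came a push of about 4.5 N along the sheet towards the heads. I eased off before opening the fingers.
- **Last checks:** The closing pictures show both balls meeting the graduated edge and the weight centred within about 2 mm. The gripper was clear of everything. The oil filter, bearing, jar and green look-alike still in view looked undisturbed, but I did not re-check the other bystanders.

After placing the weight I checked contact only by picture, not by feel. My camera estimates of the straightedge's centre disagreed by 1–2 mm.

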